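Assemble spacer rings and a keyed shaft into a belt pulley and hold it home

ROBOT

A 6-joint arm with a two-finger parallel gripper is mounted at the origin on a cart in front of the work surface, level with it; the furniture and walls round the work are solid. World frame = base frame: x ahead of the robot, y to its left, z up, the work surface at z = 0. Lengths are in mm, angles in rad, forces in N, time in s.
With the tool pointing down it reaches from about 300 to 875 mm from the base axis. Payload 6.4 kg.
Tool frame: the origin (TCP) lies at the very end of the fingers, on their centre line; the grasp point (between the pads) lies 19 mm behind it; z points along the fingers, x is the direction in which the jaws open and shut, and the axes are right-handed (so a half turn about z gives the same grasp; the last joint's range is limited). The gripper opens to 88 mm and grips with 3 to 60 N. Pads are 18 mm wide; open, the fingers measure 123 mm over their backs; the gripper's body (75 mm by 187 mm) begins 45 mm behind the grasp point.
Start: joints at [1.039, 0.181, 1.607, -0, 1.354, -0.206], TCP at [184.027, 544.771, 207.314] pointing down, gripper open.
Joint ranges: [-2.99, 2.99], [-0.89, 2.07], [0.3, 2.58], [-1.14, 4.28], [0, 2.63], [-3.12, 3.12]. Speed limits (rad/s): [2.57, 2.57, 3.01, 3.14, 3.14, 3.14].

INTERFACE

Orientations are given as a rotation vector (axis times angle).
In Python, from bench import sense, optics, ticket gives the robot as it stands. The module is installed in compiled form; this text tells all that it offers.
- The arm moves only by the tool carry_out, never from a script. Its argument "moves" is one flat list of numbers, 7 for each row, row after row: the shift along the tool's x, y, z scaled (see below), then the turn, a rotation vector about the tool's x, y, z scaled (see below), then the finger opening in mm, from 0 to 88.1. In form: [dx, dy, dz, wx, wy, wz, jaw, dx, dy, dz, wx, wy, wz, jaw, ...]. A call has 1 to 10 rows; each row is the pose to reach, as a shift and turn from the pose commanded when the call began, along the tool's axes at that moment; what a row does not reach only later rows make up. The controller multiplies each number of a shift by 0.3 m and each number of a turn by 45 degrees. A row lasts 1/12 s, in which the tool goes at most 41.7 mm and 7.16 degrees, less where a joint would pass 70% of its speed; a pose out of reach is approached as far as the arm can. A call with a number of a shift or a turn outside -1 to 1 is refused whole. A call with a gripper value outside its range is refused whole. The fingers move at their own pace and stop on an object; "force" is the grip in N (left out, the last holds). Time passes only in rows, so rows that repeat a pose let the fingers close. It gives the time, the measured TCP pose, the force and the opening at its end, in the units of the state.
- sense(): the state, without advancing time (a new reading comes with each control period).
- optics.read_camera(name): name is "scene" or "top" or "wrist"; returns the picture (420x560x3 uint8, red, green, blue); there is no depth.
- optics.camera_info(name): a dict with "mtx" (3x3 intrinsics, pixels), "R" (3x3) and "t" (3): a world point X has camera coordinates R X + t. Camera axes: x right, y down, z forward; pixel columns grow to the right and rows downward; lengths in mm; the calibration is good to about 2 mm. A picture is of the moment at which its call begins: read the wrist's pose just before it. camera_info takes no time and is no camera call; for the wrist camera it gives the pose at the moment of the call.
- ticket.finish_job(): hands the job in, once; it reports no verdict.
The state is a dict: "t": time; "joints": joint angles; "joint_vel": joint speeds; "tau": joint torques, N m; "eef_pos": TCP position; "eef_rot": TCP orientation; "ft_force": force on the tool from outside, world axes, zero at the start; "ft_torque": the same for the moment, N m; "opening": finger opening in mm.
Only numpy, scipy, OpenCV 4.12 (cv2) and the standard library are available. Lean on these libraries where they do the work, as an engineer would, in place of code of your own. Each camera call takes 0.05 s, during which the arm holds its last target.

TASK

Assemble the belt pulley: lay the brass spacer ring flat and centred on the pulley's face, then the smaller dark steel ring centred on top of it. Then take the keyed shaft out of its stand, put it down through both rings into the pulley's bore, turning it until its key slips into the keyway, and push it fully home against the spring plunger, until its collar sits on the stack of rings. Finish while still gripping the shaft and pressing it home, without letting go, and leave the oiler, bolt, insert box and brush where they are.

Things in the scene. Friction and masses are not known exactly. Their poses are not given: they have to be found in the camera images.
- pulley_face (a point): Centre of the top face of the aluminium toothed belt pulley, on the bore axis, 46 mm above the cart top, z up. Flat face 68 mm across, toothed rim 75 mm; fixed on a grey plate 120 x 120 x 10 mm. Bore 20 mm across. The keyway (8 mm wide, reaching 14.5 mm from the axis) points along this frame's -x, where a red line is painted on the face near its rim.
- keyway (a point): Point in the mouth of the pulley's keyway, level with the face, 12 mm from the bore axis; same axes as pulley_face.
- plunger (a joint): How far the brass spring plunger in the bore is pushed down, m: 0 untouched (its top 14 mm below the pulley's face), 0.014 with the shaft home, 0.016 at its stop. It pushes back with about 6 N at first touch and 10 N with the shaft home, and lifts a shaft that is let go.
- spacer_mid (a point): Centre (half-way up) of the brass spacer ring, loose, lying flat on the cart: 56 mm outside, 32 mm bore, 8 mm thick, 80 g. z along its axis. Goes on the pulley first.
- washer_mid (a point): Centre (half-way up) of the dark steel ring, loose, lying flat on the cart: 48 mm outside, 32 mm bore, 8 mm thick, 60 g. z along its axis. Goes on the brass ring.
- shaft_grip (a point): Centre of the shaft's grip end, a steel block 24 (x) by 20 (y) by 38 mm high; the flats to grip face +y and -y, z points up along the shaft. Under it, 19 mm below this point, is the top of a collar 40 mm across, 6 mm thick. 0.3 kg. Starts upright in its stand, collar on the stand's top. When home this point is 41 mm above the pulley's face (both rings in place).
- shaft_tip (a point): Centre of the shaft's lower end, 69 mm below shaft_grip and 44 mm below the collar; same axes. Shaft 18 mm across, tip bevelled 3 mm. The key points along -x (a red line on the collar shows its side): 6 mm wide, round ends, reaching 13 mm from the axis, from 9 to 27 mm above the tip. When home the tip is 28 mm below the pulley's face.
- stand: Fixed blue block 64 x 64 x 50 mm with an upright 33 mm hole, in which the shaft waits; origin at the centre of its underside. The shaft lifts straight out (44 mm).
- oiler: Bystander: grey-white squeeze oiler with a red spout, 57 mm across, 151 mm high, behind the pulley; origin at the centre of its underside.
- bolt: Bystander: black T-bolt standing upright, 34 x 30 x 66 mm; origin at the centre of its underside.
- boxed_inserts: Bystander: small red and black box, 32 x 55 x 23 mm; origin at the centre of its underside.
- brush: Bystander: small brush with a wooden handle lying near the front edge, 18 x 156 x 14 mm; origin at the centre of its underside.
Things that resemble listed ones, but are neither listed nor needed, are in the scene too. Leave any red look-alike of the part that bears spacer_mid alone.

How it is judged (in metres and radians):
On the way, in this order (a step that is already met when the one before it is completed fails the run):
1. the brass ring lies flat on the pulley's face, centred within 5 mm, let go (horizontal distance between spacer_mid and pulley_face below 0.005 m and z of spacer_mid in the frame of pulley_face below 0.006 m and contact force between the fingers and spacer below 0.05 N), for 0.2 s.
2. the dark ring lies flat on the brass ring, both centred on the bore within 5 mm, let go (horizontal distance between each of spacer_mid, washer_mid and pulley_face below 0.005 m and z of spacer_mid in the frame of pulley_face below 0.006 m and z of washer_mid in the frame of pulley_face between 0.01 and 0.014 m and contact force between the fingers and washer below 0.05 N), for 0.2 s.
At the end, for the whole second after the job is handed in: Shaft upright through both rings, key in the keyway, collar within 2 mm of the rings, plunger down at least 11.5 mm, fingers still gripping the shaft; brass ring on the pulley face and dark ring on it, each within 5 mm of the bore axis (z of shaft_grip in the frame of pulley_face between 0.038 and 0.043 m and horizontal distance between shaft_grip and pulley_face below 0.004 m and angle between shaft_grip's own z axis and vertical below 0.08 rad and angle between the x axis of shaft_grip and the x axis of pulley_face, either way round below 0.2 rad and value of joint plunger above 0.0115 m and contact force between the fingers and shaft above 1 N and horizontal distance between each of spacer_mid, washer_mid and pulley_face below 0.005 m and z of spacer_mid in the frame of pulley_face below 0.006 m and z of washer_mid in the frame of pulley_face between 0.01 and 0.014 m); the arm keeps its last pose, push and grip.
It fails at once if the oiler, the bolt, the insert box or the brush is moved more than 30 mm (distance of any of oiler, bolt, boxed_inserts, brush from where it was at the start of the episode above 0.03 m).
It fails at once if the oiler or the bolt is tipped over (angle between any of oiler, bolt's own z axis and vertical above 0.5 rad).
It also fails if it takes over 64 s, if anything falls off the work surface, if the arm or the gripper's body presses on something with over 40 N, if the wrist force passes 120 N, or if a joint passes its speed limit or range.

## Working session

There is one attempt and no reset: what is moved stays moved. The work goes in short steps, Python scripts to look and compute and a tool call to move; the robot and the scene stay as the last step left them, time stands still between calls to the robot, and variables do not carry over. Pictures are saved under pics/ and viewed, and the job is handed in when it is done.

Besides the shell and the picture viewer there is one more tool, called after ">>>" as name(argument=value, ...) on one line, values as JSON. carry_out: Moves the arm, as the interface text tells. Shifts and turns lie within -1 to 1; 1 stands for 0.3 m of shift or 45 degrees of turn. Its arguments: {"type":"object","properties":{"moves":{"type":"array","items":{"type":"number"}},"force":{"type":"number"}},"required":["moves"]}

```bash
mkdir -p pics; python3 - <<'E'
from bench import sense, optics, ticket
import cv2, numpy as np
s=sense()
for k,v in s.items(): print(k,np.round(v,3))
for n in ("scene","top","wrist"):
    ci=optics.camera_info(n); im=optics.read_camera(n)
    print(n,np.round(ci['mtx'],1).tolist(),np.round(ci['R'],4).tolist(),np.round(ci['t'],1).tolist())
    cv2.imwrite(f'pics/{n}0.png',im[:,:,::-1])
E
```

```text
t 0.0
joints [ 1.039  0.182  1.608 -0.     1.354 -0.206]
joint_vel [ 0.002 -0.001 -0.    -0.001 -0.001  0.002]
tau [ 0.0000e+00 -4.3387e+01 -3.4185e+01  7.0000e-02  3.8000e-02 -0.0000e+00]
eef_pos [183.711 544.239 206.417]
eef_rot [ 2.552  1.831 -0.003]
ft_force [ 0.185 -0.356  1.368]
ft_torque [ 0.002  0.015 -0.014]
opening 87.882
scene [[479.0, 0.0, 286.8], [0.0, 479.0, 209.3], [0.0, 0.0, 1.0]] [[0.517, -0.856, 0.0002], [-0.4553, -0.2751, -0.8468], [0.7249, 0.4377, -0.532]] [-306.2, 326.7, 607.5]
top [[382.2, 0.0, 282.6], [0.0, 382.2, 207.9], [0.0, 0.0, 1.0]] [[-0.0155, -0.9998, 0.011], [-0.9835, 0.0133, -0.1803], [0.1801, -0.0136, -0.9836]] [-14.5, 527.3, 835.7]
wrist [[305.4, 0.0, 278.0], [0.0, 305.4, 215.2], [0.0, 0.0, 1.0]] [[0.3207, 0.9472, -0.002], [0.9088, -0.3072, 0.2823], [0.2667, -0.0924, -0.9593]] [-573.7, -37.6, 390.5]
```

View pics/scene0.png

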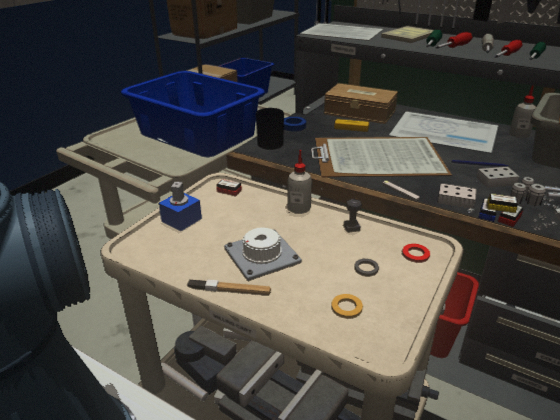

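View pics/top0.png

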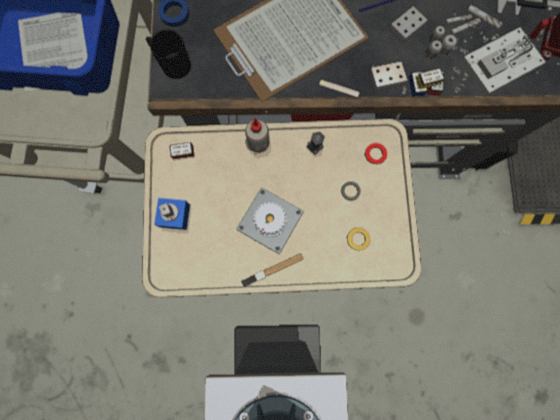

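View pics/wrist0.png

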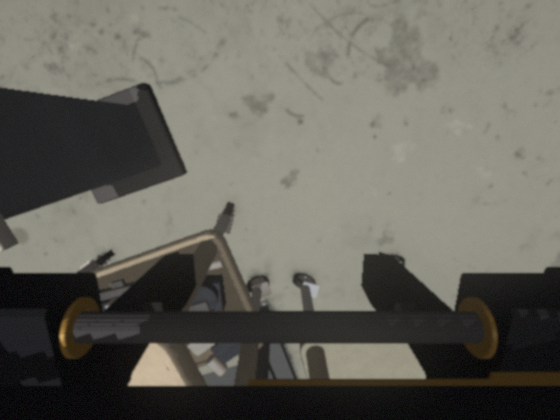

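```bash
cat > h.py <<'E'
from bench import sense, optics, ticket
import cv2, numpy as np
from scipy.spatial.transform import Rotation as Ro
def snap(n,fn=None):
    ci=optics.camera_info(n); im=optics.read_camera(n)[:,:,::-1].copy()
    if fn: cv2.imwrite('pics/'+fn,im)
    return ci,im
def back(ci,uv,z):
    K=ci['mtx'];R=np.array(ci['R']);t=np.array(ci['t'])
    uv=np.atleast_2d(np.asarray(uv,float))
    d=np.c_[uv,np.ones(len(uv))]@np.linalg.inv(K).T@R
    c=-R.T@t
    return c+d*((z-c[2])/d[:,2])[:,None]
def proj(ci,X):
    X=np.atleast_2d(X); c=X@np.array(ci['R']).T+ci['t']; p=c@np.array(ci['mtx']).T
    return p[:,:2]/p[:,2:]
def rel(P,Rt=None):
    """world target -> scaled move from measured pose"""
    s=sense(); R=Ro.from_rotvec(s['eef_rot'])
    d=R.inv().apply(np.array(P)-s['eef_pos'])/300
    out=[d]
    if Rt is not None: out.append((R.inv()*Rt).as_rotvec()/np.deg2rad(45))
    return [np.round(o,4) for o in out]
E
python3 - <<'E'
from h import *
im=cv2.imread('pics/top0.png'); ci=optics.camera_info('top')
a=cv2.resize(im[130:290,140:310],None,fx=4.5,fy=3.7*4.5/3.7*0.8,interpolation=cv2.INTER_CUBIC)
a=cv2.resize(im[170:290,140:310],None,fx=4.7,fy=4.7,interpolation=cv2.INTER_CUBIC); cv2.imwrite('pics/c1.png',a)
b=cv2.resize(im[130:260,300:420],None,fx=4.6,fy=4.6,interpolation=cv2.INTER_CUBIC); cv2.imwrite('pics/c2.png',b)
for n,uv,z in [('brass',(358.5,239),8),('dark',(350.5,190.5),8),('red',(376,153.5),8),('pulley',(269.5,218),46),('shaft',(168,210),94),('stand',(171.5,214),50)]:
    print(n,np.round(back(ci,uv,z)[0],1))
E
```

```text
brass [ 456.3 -202.9    8. ]
dark [ 575.3 -189.4    8. ]
red [ 668.9 -257.6    8. ]
pulley [504.1   8.3  46. ]
shaft [517.3 228.3  94. ]
stand [515.8 232.7  50. ]
```

View pics/c1.png

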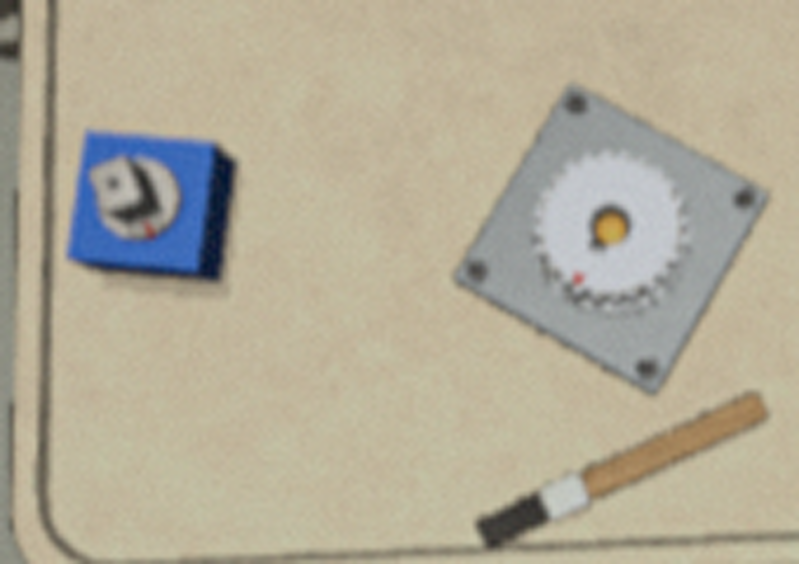

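View pics/c2.png

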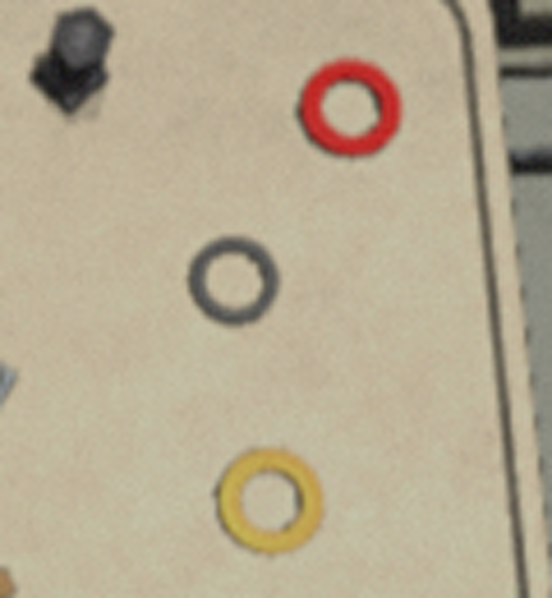

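```bash
python3 - <<'E'
from h import *
s=sense(); ci=optics.camera_info('wrist'); T=Ro.from_rotvec(s['eef_rot'])
c=-np.array(ci['R']).T@ci['t']; print('cam in tool',np.round(T.inv().apply(c-s['eef_pos']),1)); print(np.round((np.array(ci['R'])@T.as_matrix()),3))
print('TCP pix',proj(ci,s['eef_pos']), s['eef_pos'],s['t'])
im=cv2.imread('pics/top0.png'); ct=optics.camera_info('top')
hsv=cv2.cvtColor(im,cv2.COLOR_BGR2HSV)
def cen(m,box):
    x0,y0,x1,y1=box; mm=np.zeros_like(m); mm[y0:y1,x0:x1]=m[y0:y1,x0:x1]
    cs,_=cv2.findContours(mm,cv2.RETR_EXTERNAL,cv2.CHAIN_APPROX_NONE); k=max(cs,key=cv2.contourArea); return cv2.fitEllipse(k)
e=cen(cv2.inRange(hsv,(15,120,60),(35,255,255)),(335,220,380,260)); print(e,back(ct,e[0],8))
g=cv2.inRange(cv2.cvtColor(im,cv2.COLOR_BGR2GRAY),0,130)
e=cen(g,(335,175,365,205)); print(e,back(ct,e[0],8))
print(rel([456,-200,170],Ro.from_rotvec([np.pi*np.cos(0),0,0])))
E
```

```text
cam in tool [  -0.2  -73.7 -177.6]
[[ 1.     0.001  0.001]
 [-0.     0.959 -0.283]
 [-0.001  0.283  0.959]]
TCP pix [[278.58648071 248.05076948]] [183.81981275 544.37168578 206.64501773] 0.15
((358.37237548828125, 238.4754638671875), (20.976177215576172, 21.40672492980957), 123.67235565185547) [[ 457.60586978 -202.68372495    8.        ]]
((350.2776184082031, 190.72598266601562), (18.14968490600586, 18.660686492919922), 97.08417510986328) [[ 574.72537476 -188.8667248     8.        ]]
[array([-2.0601,  1.6539,  0.1243]), array([7.0000e-04, 1.6000e-03, 1.5851e+00])]
```

```bash
python3 - <<'E'
from h import *
def down(deg):
    return Ro.from_euler('z',deg,degrees=True)*Ro.from_rotvec([np.pi,0,0])
m=rel([504-20,8-10,180],down(59)); print(m, m[0]/2)
E
```

```text
[array([-1.405 ,  1.531 ,  0.0902]), array([-2.00e-04,  1.70e-03,  2.74e-01])] [-0.7025  0.7655  0.0451]
```

>>> carry_out(moves=[-0.7,0.76,0.04,0,0,0,88,-0.7,0.76,0.04,0,0,0,88,-0.7,0.76,0.04,0,0,0,88,-0.7,0.76,0.04,0,0,0,88,-0.7,0.76,0.04,0,0,0,88,-0.7,0.76,0.04,0,0,0,88,-0.7,0.76,0.04,0,0,0,88,-0.7,0.76,0.04,0,0,0,88])

```text
t: 0.82
eef_pos: [334.1, 269.4, 195.0]
eef_rot: [2.553, 1.828, -0.001]
ft_force: [-0.5, 0.7, 0.0]
opening: 87.9
```

>>> carry_out(moves=[-0.7,0.76,0.04,0,0,0.274,88,-0.7,0.76,0.04,0,0,0.274,88,-0.7,0.76,0.04,0,0,0.274,88,-0.7,0.76,0.04,0,0,0.274,88,-0.7,0.76,0.04,0,0,0.274,88,-0.7,0.76,0.04,0,0,0.274,88,-0.7,0.76,0.04,0,0,0.274,88,-0.7,0.76,0.04,0,0,0.274,88,-0.7,0.76,0.04,0,0,0.274,88])

```text
t: 1.57
eef_pos: [483.0, -2.8, 183.0]
eef_rot: [2.737, 1.54, -0.001]
ft_force: [-0.6, -0.0, 0.6]
opening: 87.9
```

```bash
python3 - <<'E'
from h import *
s=sense(); print(s['t'],s['eef_pos'],s['eef_rot'],np.abs(s['joint_vel']).max())
snap('wrist','w1.png')
E
```

```text
1.5667 [482.97523487  -2.76795404 182.98266189] [ 2.73712636e+00  1.54035064e+00 -6.79181883e-04] 0.06730080896811251
```

View pics/w1.png

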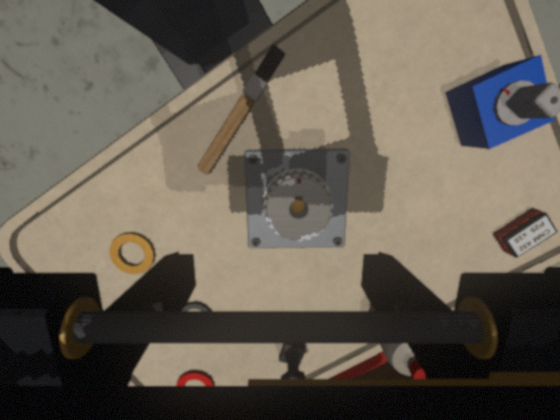

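```bash
python3 - <<'E'
from h import *
im=cv2.imread('pics/w1.png')
a=im[140:260,235:360]; a=cv2.convertScaleAbs(a,alpha=1.6,beta=0)
cv2.imwrite('pics/w1c.png',cv2.resize(a,None,fx=4.8,fy=4.8,interpolation=cv2.INTER_CUBIC))
E
```

```text
(no output)
```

View pics/w1c.png

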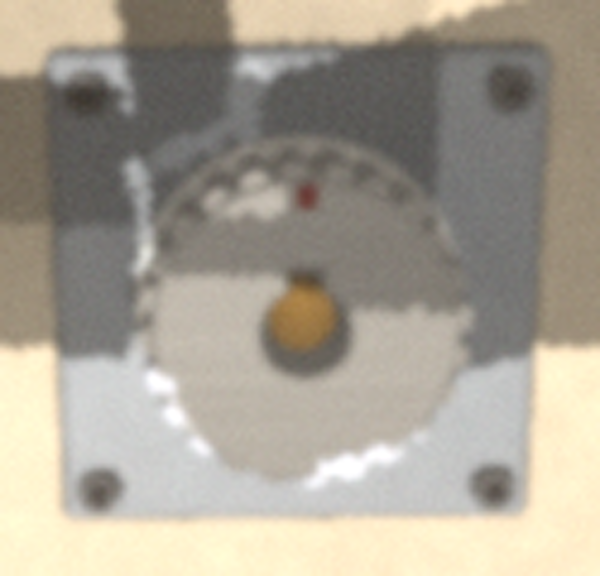

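```bash
python3 - <<'E'
from h import *
# wrist corners
ci=optics.camera_info('wrist')
o=np.array([235,140])-0.4
c=np.array([(47,47),(550,43),(527,517),(66,517)])/4.8+o
W=back(ci,c,10); print(np.round(W,1)); print('plate centre',W.mean(0)); 
print('edges',[round(np.linalg.norm(W[i]-W[i-1]),1) for i in range(4)],[round(np.degrees(np.arctan2(*(W[i]-W[i-1])[1::-1])),1) for i in range(4)])
print('bore',back(ci,np.array([305,333])/4.8+o,46)); print('red',back(ci,np.array([307,196])/4.8+o,46))
hs=np.array([(87,93),(511,88),(492,486),(99,489)])/4.8+o; H=back(ci,hs,10); print('holes',H.mean(0))
# top
ct=optics.camera_info('top'); o=np.array([140,170])-.4
c=np.array([(573,84),(770,190),(655,394),(455,278)])/4.7+o
W=back(ct,c,10); print('top plate',W.mean(0),[round(np.linalg.norm(W[i]-W[i-1]),1) for i in range(4)],[round(np.degrees(np.arctan2(*(W[i]-W[i-1])[1::-1])),1) for i in range(4)])
hs=np.array([(576,103),(745,198),(647,368),(477,270)])/4.7+o; print('holes',back(ct,hs,10).mean(0))
# brass in wrist
im=cv2.imread('pics/w1.png');hsv=cv2.cvtColor(im,cv2.COLOR_BGR2HSV)
m=cv2.inRange(hsv,(12,110,60),(35,255,255)); m[:, :100]=0;m[:,165:]=0;m[:220]=0;m[285:]=0
cs,_=cv2.findContours(m,cv2.RETR_EXTERNAL,cv2.CHAIN_APPROX_NONE);e=cv2.fitEllipse(max(cs,key=cv2.contourArea));print(e,back(ci,e[0],8))
E
```

```text
[[421.   -8.9  10. ]
 [481.4  92.3  10. ]
 [584.4  32.1  10. ]
 [523.  -69.3  10. ]]
plate centre [502.44659968  11.55441816  10.        ]
edges [np.float64(118.5), np.float64(117.8), np.float64(119.4), np.float64(118.5)] [np.float64(149.3), np.float64(59.2), np.float64(-30.3), np.float64(-121.2)]
bore [[502.83302725  10.90536225  46.        ]]
red [[476.50697915  26.71786008  46.        ]]
holes [503.45725404  10.88021232  10.        ]
top plate [505.71588295   7.62234132  10.        ] [np.float64(117.1), np.float64(115.8), np.float64(119.7), np.float64(117.3)] [np.float64(-31.1), np.float64(-119.6), np.float64(149.7), np.float64(59.2)]
holes [506.44679598   8.65927986  10.        ]
((131.56939697265625, 252.96456909179688), (39.09505081176758, 44.8651237487793), 115.0555648803711) [[ 454.32983908 -198.76194286    8.        ]]
```

```bash
cat >> h.py <<'E'
def down(deg):
    return Ro.from_euler('z',deg,degrees=True)*Ro.from_rotvec([np.pi,0,0])
E
python3 - <<'E'
from h import *
print(rel([455.5,-200.5,100],down(59)))
E
```

```text
[array([-0.615 ,  0.2703,  0.2759]), array([-0.0014,  0.0004, -0.0045])]
```

>>> carry_out(moves=[-0.615,0.27,0.275,0,0,0,88,-0.615,0.27,0.275,0,0,0,88,-0.615,0.27,0.275,0,0,0,88,-0.615,0.27,0.275,0,0,0,88,-0.615,0.27,0.275,0,0,0,88,-0.615,0.27,0.275,0,0,0,88,-0.615,0.27,0.275,0,0,0,88,-0.615,0.27,0.275,0,0,0,88])

```text
t: 2.28
eef_pos: [455.8, -197.5, 100.8]
eef_rot: [-2.733, -1.546, -0.0]
ft_force: [0.3, 1.6, 0.4]
opening: 88.2
```

```bash
python3 - <<'E'
from h import *
s=sense(); print(s['t'],s['eef_pos'],s['eef_rot'],np.abs(s['joint_vel']).max())
ci,im=snap('wrist','w2.png')
hsv=cv2.cvtColor(im,cv2.COLOR_BGR2HSV)
m=cv2.inRange(hsv,(12,110,50),(35,255,255)); m[260:]=0
cs,_=cv2.findContours(m,cv2.RETR_EXTERNAL,cv2.CHAIN_APPROX_NONE);e=cv2.fitEllipse(max(cs,key=cv2.contourArea));print(e,back(ci,e[0],8), proj(ci,s['eef_pos']))
E
```

```text
2.2833 [ 455.8448728  -197.47872859  100.77552604] [-2.73322945e+00 -1.54580167e+00 -2.24650235e-04] 0.030237915354159633
((273.6415710449219, 210.84371948242188), (56.02720260620117, 58.098506927490234), 92.431640625) [[ 454.96224536 -202.23938144    8.        ]] [[278.85618775 247.916068  ]]
```

View pics/w2.png

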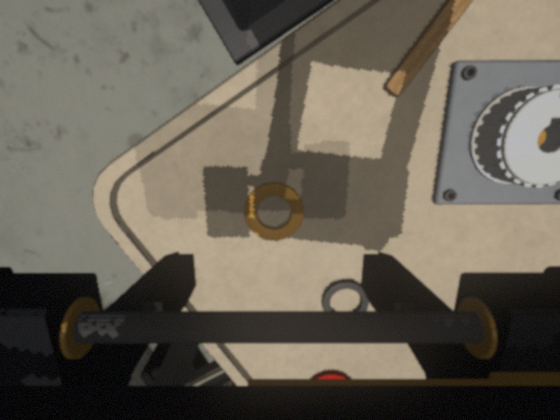

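```bash
python3 - <<'E'
from h import *
s=sense();print(s['eef_pos'],rel([455,-202.2,20],down(59)))
E
```

```text
[ 456.27695048 -197.16016225  101.20113334] [array([-0.0168,  0.0051,  0.2707]), array([-0.0004, -0.0008,  0.0013])]
```

>>> carry_out(moves=[-0.017,0.005,0.27,0,0,0,88,-0.017,0.005,0.27,0,0,0,88,-0.017,0.005,0.27,0,0,0,88,-0.017,0.005,0.27,0,0,0,88])

```text
t: 2.67
eef_pos: [453.5, -201.1, 18.9]
eef_rot: [-2.728, -1.548, 0.003]
ft_force: [0.1, 0.1, 0.3]
opening: 88.0
```

```bash
python3 - <<'E'
from h import *
s=sense(); print(s['t'],s['eef_pos'],s['eef_rot'],np.abs(s['joint_vel']).max())
ci,im=snap('wrist','w3.png')
hsv=cv2.cvtColor(im,cv2.COLOR_BGR2HSV)
m=cv2.inRange(hsv,(12,110,50),(35,255,255)); m[290:]=0
cs,_=cv2.findContours(m,cv2.RETR_EXTERNAL,cv2.CHAIN_APPROX_NONE);e=cv2.fitEllipse(max(cs,key=cv2.contourArea));print(e,back(ci,e[0],8), proj(ci,s['eef_pos']))
E
```

```text
2.6667 [ 453.5344692  -201.13091984   18.8997256 ] [-2.72826185 -1.54758109  0.00283137] 0.06514711788613155
((278.3562927246094, 243.66246032714844), (76.9219970703125, 81.10432434082031), 90.21635437011719) [[ 454.61750223 -202.11709498    8.        ]] [[278.84161328 247.91294162]]
```

View pics/w3.png

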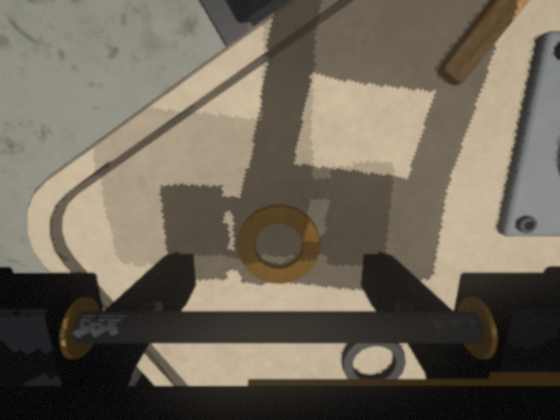

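```bash
python3 - <<'E'
from h import *
s=sense();print(s['eef_pos'],rel([454.8,-202,2.5],down(59)))
E
```

```text
[ 455.30964639 -202.73256623   20.9775328 ] [array([ 0.0012, -0.0027,  0.0616]), array([-0.0004, -0.0003,  0.0026])]
```

>>> carry_out(moves=[0,-0.003,0.059,0,0,0,88,0,-0.003,0.059,0,0,0,88,0,-0.003,0.059,0,0,0,88,0,-0.003,0.059,0,0,0,88], force=15)

```text
t: 3.05
eef_pos: [455.4, -204.3, 4.5]
eef_rot: [2.731, 1.546, 0.002]
ft_force: [-0.9, 0.2, -0.2]
opening: 88.0
```

>>> carry_out(moves=[0.0,0.0,0.005,0,0,0,88,0.0,0.0,0.005,0,0,0,88,0,0,0.005,0,0,0,50,0,0,0.005,0,0,0,50,0,0,0.005,0,0,0,50,0,0,0.005,0,0,0,50,0,0,0.005,0,0,0,50,0,0,0.005,0,0,0,50,0,0,0.005,0,0,0,50], force=15)

```text
t: 3.8
eef_pos: [453.9, -203.6, 0.6]
eef_rot: [-2.734, -1.547, 0.0]
ft_force: [-0.7, 0.2, -0.2]
opening: 50.2
```

```bash
python3 - <<'E'
from h import *
s=sense(); print(s['t'],s['eef_pos'],s['eef_rot'],np.abs(s['joint_vel']).max(),s['ft_force'])
ci,im=snap('wrist','w4.png')
s=sense(); print(s['t'],s['eef_pos'])
hsv=cv2.cvtColor(im,cv2.COLOR_BGR2HSV)
m=cv2.inRange(hsv,(12,110,50),(35,255,255)); m[300:]=0
cs,_=cv2.findContours(m,cv2.RETR_EXTERNAL,cv2.CHAIN_APPROX_NONE);e=cv2.fitEllipse(max(cs,key=cv2.contourArea));print(e,back(ci,e[0],8), proj(ci,s['eef_pos']))
E
```

```text
3.8 [ 453.86918301 -203.62506098    0.56414668] [-2.73419707e+00 -1.54692176e+00  1.21839048e-04] 0.0020959792277237296 [-0.69157177  0.22471326 -0.21749668]
3.85 [ 453.84197677 -203.60860553    0.54179771]
((281.7255554199219, 252.17491149902344), (83.78897094726562, 89.48104858398438), 90.3895034790039) [[ 454.48525776 -201.98454443    8.        ]] [[278.84058269 247.84706206]]
```

View pics/w4.png

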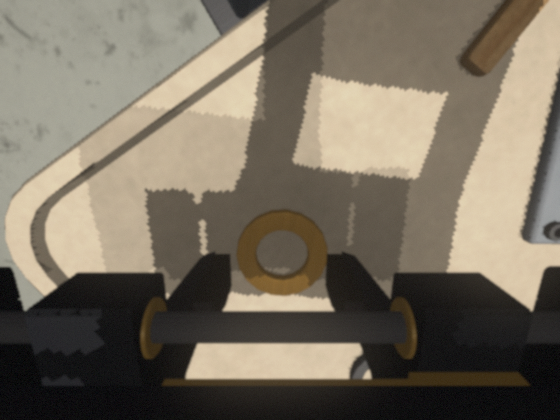

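```bash
python3 - <<'E'
from h import *
ci,im=snap('scene','s4.png'); s=sense(); p=proj(ci,s['eef_pos'])[0]; print(p)
x,y=int(p[0]),int(p[1]); a=im[y-100:y+30,x-90:x+80]; a=cv2.convertScaleAbs(a,alpha=1.8,beta=15)
a=cv2.resize(a,None,fx=4.5,fy=4.5,interpolation=cv2.INTER_CUBIC); cv2.imwrite('pics/s4c.png',a)
im=cv2.imread('pics/w4.png')[190:310,140:420]; cv2.imwrite('pics/w4c.png',cv2.resize(cv2.convertScaleAbs(im,alpha=2.5,beta=20),None,fx=2.85,fy=2.85,interpolation=cv2.INTER_CUBIC))
E
```

```text
[344.91924965 308.59520786]
```

View pics/s4c.png

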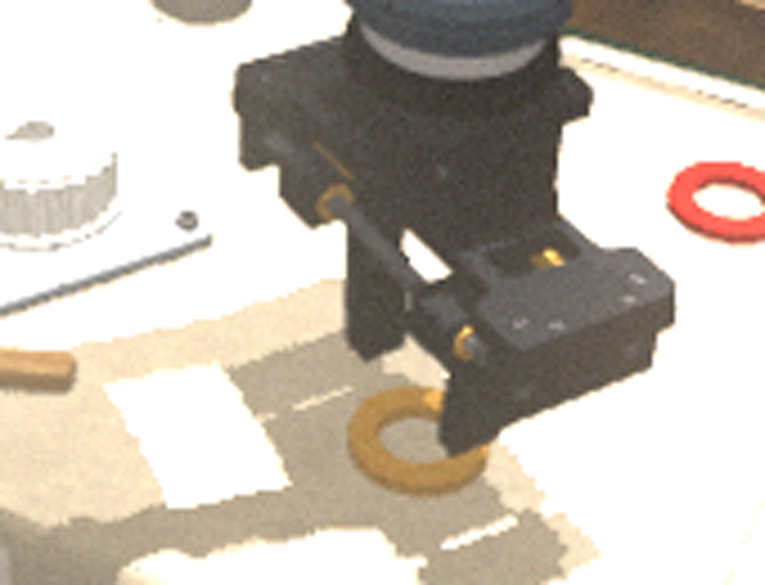

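View pics/w4c.png

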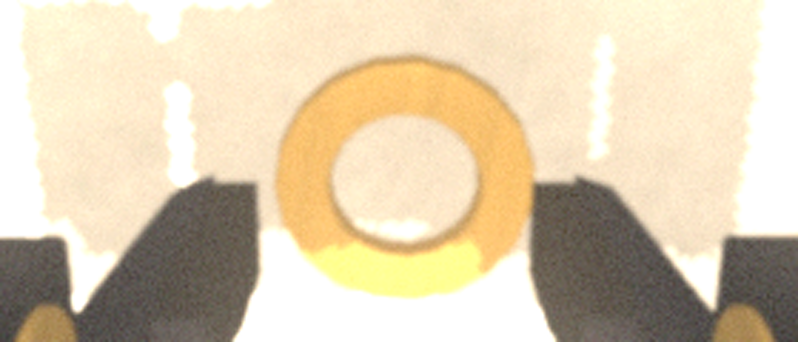

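```bash
python3 - <<'E'
from h import *
ci=optics.camera_info('scene'); cw=optics.camera_info('wrist'); s=sense(); T=Ro.from_rotvec(s['eef_rot'])
S=cv2.imread('pics/s4c.png'); W=cv2.imread('pics/w4c.png')
p0=proj(ci,s['eef_pos'])[0].astype(int)
for h,col in ((0,(0,0,255)),(18,(0,200,0)),(36,(255,0,255))):
  for sx in (-1,1):
    P=np.array([(sx*25.1,-9,-h),(sx*25.1,9,-h),(sx*33,9,-h),(sx*33,-9,-h)])
    X=T.apply(P)+s['eef_pos']
    a=(proj(ci,X)-[p0[0]-90,p0[1]-100]+.5)*4.5
    b=(proj(cw,X)-[140,190]+.5)*2.85
    cv2.polylines(S,[a.astype(int)],True,col,1); cv2.polylines(W,[b.astype(int)],True,col,1)
cv2.imwrite('pics/so.png',S);cv2.imwrite('pics/wo.png',W)
E
```

```text
(no output)
```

View pics/so.png

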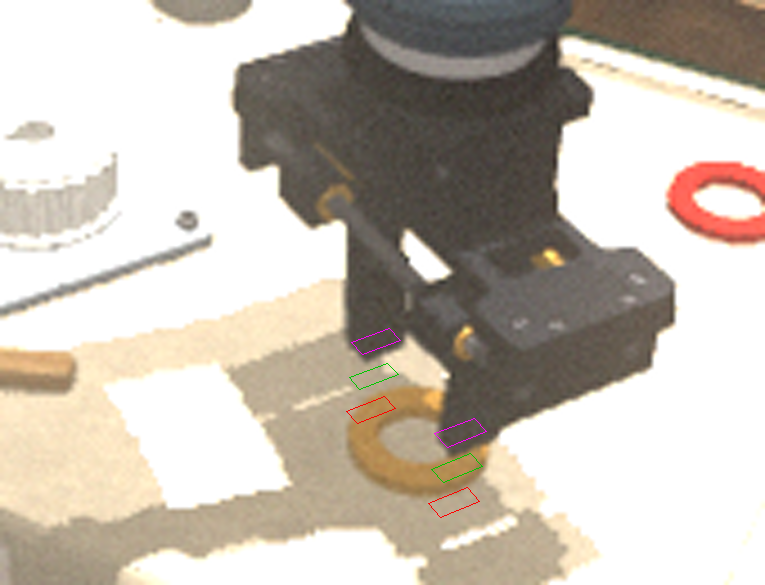

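View pics/wo.png

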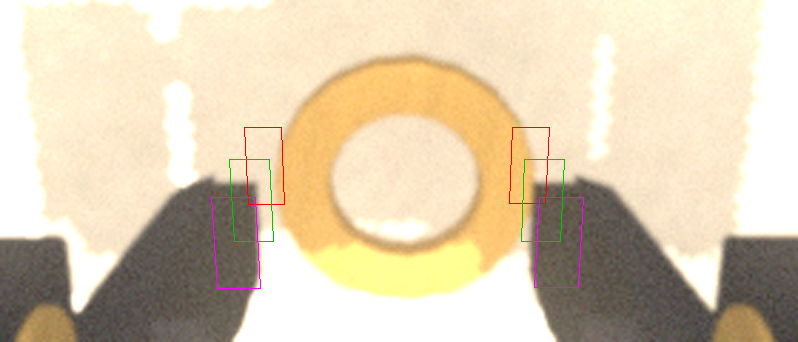

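>>> carry_out(moves=[0.005,0.0,0,0,0,0,88,0.005,0.0,0,0,0,0,88,0.005,0,0,0,0,0,88,0.005,0,0,0,0,0,88,0.005,0,0.03,0,0,0,88,0.005,0,0.03,0,0,0,88,0.005,0,0.06,0,0,0,88,0.005,0,0.06,0,0,0,88,0.005,0,0.06,0,0,0,88])

```text
t: 4.65
eef_pos: [454.0, -201.9, -18.2]
eef_rot: [-2.733, -1.546, 0.001]
ft_force: [-0.3, -0.2, 0.3]
opening: 88.0
```

```bash
cat > sc.py <<'E'
import sys
from h import *
# crop scene around TCP, brightened
def crop(fn,up=75,dn=55,l=90,r=80):
    ci,im=snap('scene'); s=sense(); p=proj(ci,s['eef_pos'])[0]; x,y=int(p[0]),int(p[1])
    a=im[y-up:y+dn,x-l:x+r]; a=cv2.convertScaleAbs(a,alpha=1.8,beta=15)
    cv2.imwrite('pics/'+fn,cv2.resize(a,None,fx=4.5,fy=4.5,interpolation=cv2.INTER_CUBIC))
    print('t',s['t'],np.round(s['eef_pos'],2),np.round(s['ft_force'],2),s['opening'])
if __name__=='__main__': crop(sys.argv[1])
E
python3 sc.py s5.png
```

```text
t 4.7 [ 454.34 -202.1   -17.87] [ 0.72 -0.99  0.08] 87.79089731021332
```

View pics/s5.png

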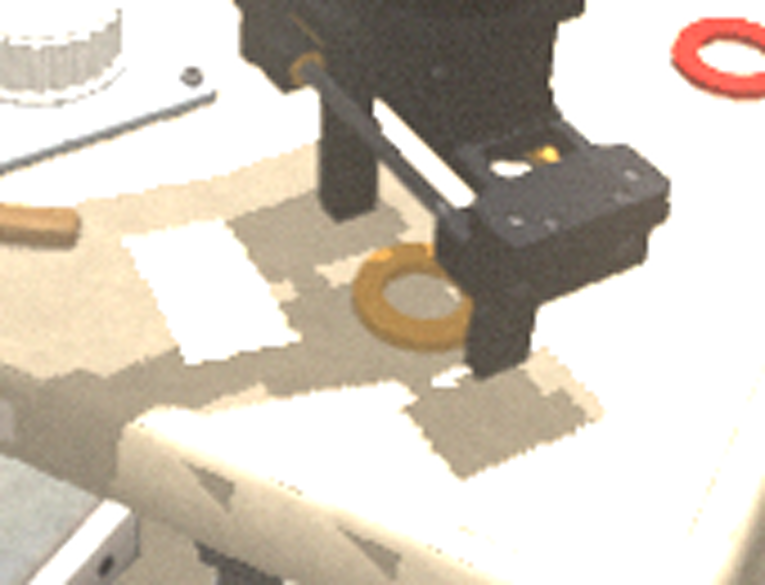

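>>> carry_out(moves=[0,0,0.008,0,0,0,88,0,0,0.016,0,0,0,88,0,0,0.02,0,0,0,88,0,0,0.02,0,0,0,88])

```text
t: 5.03
eef_pos: [454.5, -202.2, -23.7]
eef_rot: [-2.734, -1.547, 0.0]
ft_force: [-0.2, -0.4, -0.2]
opening: 87.9
```

>>> carry_out(moves=[0,0,0.005,0,0,0,88,0,0,0.01,0,0,0,88,0,0,0.01,0,0,0,88])

```text
t: 5.28
eef_pos: [454.5, -202.2, -26.6]
eef_rot: [-2.734, -1.547, 0.0]
ft_force: [0.1, -0.5, 0.5]
opening: 87.9
```

```bash
python3 sc.py s6.png; python3 -c "
from h import *
snap('wrist','w6.png')"
```

```text
t 5.3333 [ 454.59 -202.28  -26.53] [ 0.52  0.59 -0.4 ] 87.87611512957645
```

View pics/s6.png

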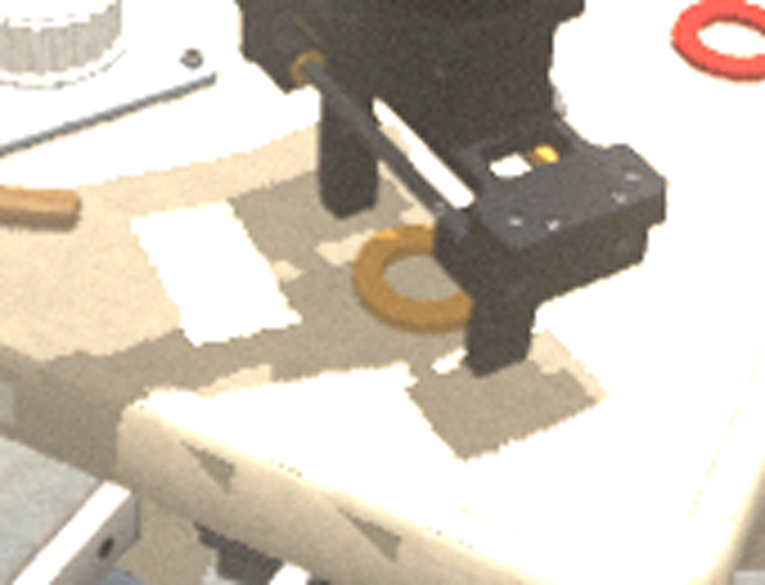

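View pics/w6.png

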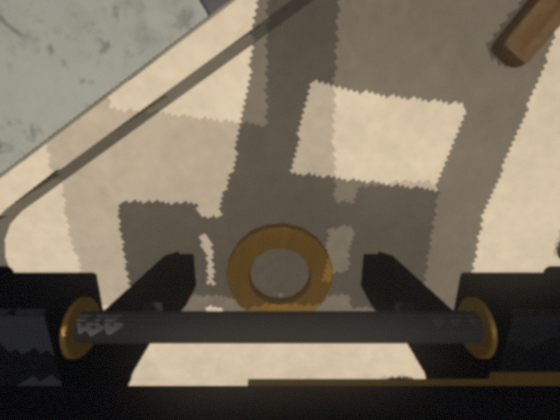

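>>> carry_out(moves=[0,0,0.005,0,0,0,88,0,0,0.008,0,0,0,88,0,0,0.008,0,0,0,88,0,0,0.008,0,0,0,50,0,0,0.008,0,0,0,50,0,0,0.008,0,0,0,50,0,0,0.008,0,0,0,50,0,0,0.008,0,0,0,50])

```text
t: 6.05
eef_pos: [454.7, -202.4, -28.8]
eef_rot: [2.734, 1.547, 0.0]
ft_force: [0.7, 0.6, 0.2]
opening: 57.1
```

```bash
python3 sc.py s7.png; python3 -c "
from h import *
snap('wrist','w7.png')"
```

```text
t 6.1 [ 454.76 -202.39  -28.7 ] [0.07 1.22 0.62] 55.296266459255435
```

View pics/s7.png

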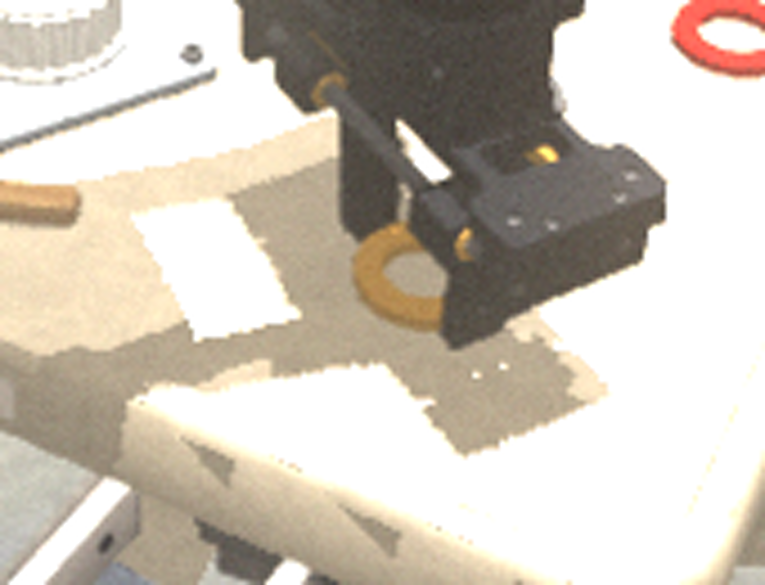

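View pics/w7.png

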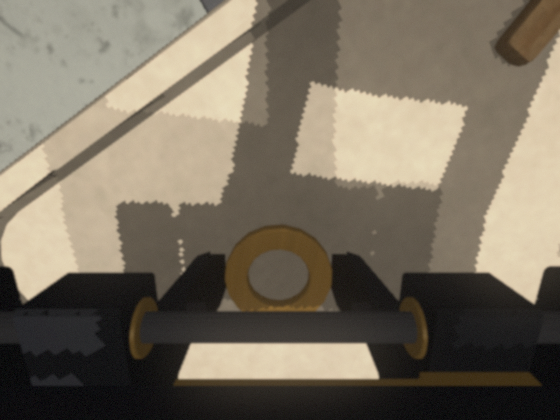

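>>> carry_out(moves=[0,0,0,0,0,0,50,0,0,0,0,0,0,50])

```text
t: 6.32
eef_pos: [454.7, -202.3, -28.8]
eef_rot: [2.734, 1.547, 0.0]
ft_force: [-0.6, 0.8, -0.6]
opening: 55.3
```

>>> carry_out(moves=[0,0,-0.1,0,0,0,50,0,0,-0.2,0,0,0,50,0,0,-0.27,0,0,0,50,0,0,-0.27,0,0,0,50])

```text
t: 6.65
eef_pos: [457.4, -204.4, 56.5]
eef_rot: [2.728, 1.544, 0.005]
ft_force: [1.5, 0.2, -0.4]
opening: 55.1
```

```bash
python3 - <<'E'
from h import *
ci,im=snap('wrist','w8.png')
s=sense(); print(s['t'],s['eef_pos'],s['opening'],s['ft_force'])
hsv=cv2.cvtColor(im,cv2.COLOR_BGR2HSV)
m=cv2.inRange(hsv,(12,110,40),(35,255,255)); m[310:]=0
cs,_=cv2.findContours(m,cv2.RETR_EXTERNAL,cv2.CHAIN_APPROX_NONE);k=max(cs,key=cv2.contourArea);print(cv2.boundingRect(k))
k=k[k[:,0,1]<300];e=cv2.fitEllipse(k)
zt=s['eef_pos'][2]+28.8+8
X=back(ci,e[0],zt)[0]; print(e,X,Ro.from_rotvec(s['eef_rot']).inv().apply(X-s['eef_pos']))
print(rel([503.2,10.8,47],down(59)))
E
```

```text
6.7 [ 456.3439336  -203.55192876   54.35793162] 55.03214803896818 [ 0.54007722  0.08930907 -0.9372427 ]
(224, 225, 109, 85)
((278.05572509765625, 274.36102294921875), (97.39396667480469, 105.26383972167969), 90.54583740234375) [ 457.31726373 -204.78982511   91.15793162] [ -0.58184152   1.65775164 -36.79175286]
[array([ 0.6929, -0.2341,  0.0229]), array([0.0064, 0.0008, 0.0002])]
```

View pics/w8.png

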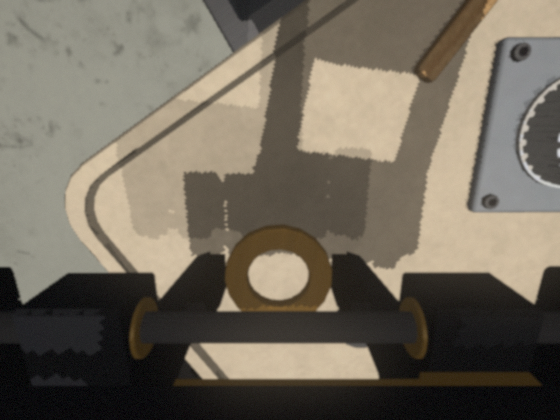

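>>> carry_out(moves=[0.69,-0.235,0.0,0,0,0,50,0.69,-0.235,0,0,0,0,50,0.69,-0.235,0,0,0,0,50,0.69,-0.235,0,0,0,0,50,0.69,-0.235,0,0,0,0,50,0.69,-0.235,0,0,0,0,50,0.69,-0.235,0,0,0,0,50,0.69,-0.235,0,0,0,0,50])

```text
t: 7.37
eef_pos: [499.9, 11.7, 50.9]
eef_rot: [-2.732, -1.549, 0.003]
ft_force: [0.1, -0.8, -0.7]
opening: 55.6
```

```bash
python3 - <<'E'
from h import *
ci,im=snap('wrist','w9.png')
s=sense(); print(s['t'],s['eef_pos'],s['eef_rot'],s['opening'],s['ft_force'])
E
```

```text
7.4167 [500.04468447  10.81457752  51.19819277] [-2.73332558e+00 -1.54722988e+00  2.57641846e-03] 54.95063251999023 [-0.35254361  0.10913119 -1.38830155]
```

View pics/w9.png

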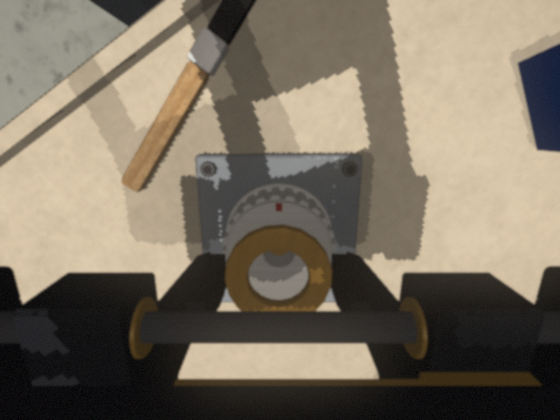

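```bash
python3 - <<'E'
from h import *
im=cv2.imread('pics/w9.png')
a=im[140:310,185:375]; a=cv2.convertScaleAbs(a,alpha=1.9,beta=0)
cv2.imwrite('pics/w9c.png',cv2.resize(a,None,fx=3.5*1.2,fy=3.5*1.2/1.2,interpolation=cv2.INTER_CUBIC) if 0 else cv2.resize(a,None,fx=3.5,fy=3.5,interpolation=cv2.INTER_CUBIC))
E
```

```text
(no output)
```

View pics/w9c.png

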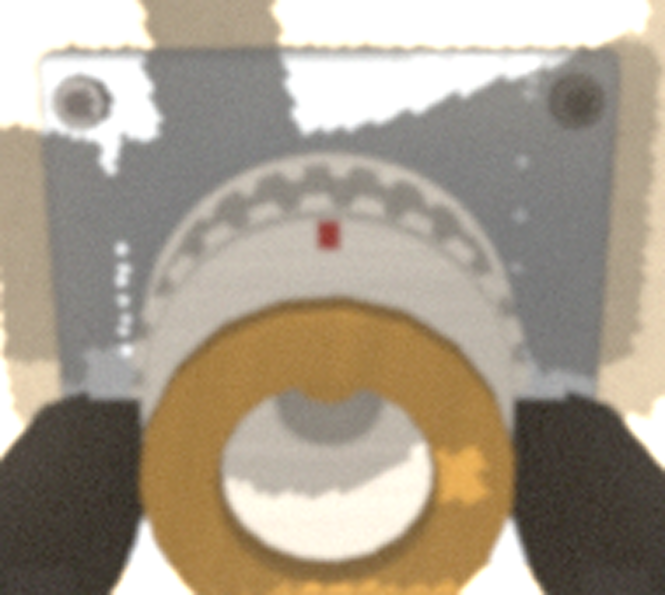

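```bash
cat > meas.py <<'E'
from h import *
def tool(ci,s,uv,z):
    X=back(ci,uv,z); return Ro.from_rotvec(s['eef_rot']).inv().apply(X-s['eef_pos'])
E
python3 - <<'E'
from meas import *
s=sense(); ci=optics.camera_info('wrist'); f=lambda x,y,z:np.round(tool(ci,s,[x/3.5+185-.35,y/3.5+140-.35],z)[0],2)
zt=s['eef_pos'][2]+28.8
print('bore bottom edge',f(330,447,46),'-> centre y -10')
print('bore L/R',f(276,405,46),f(384,405,46))
print('red',f(328.5,236,46),'rim top',f(322,154,46))
print('holes',f(80,101,10),f(576,100,10)); print('corners',f(40,52,10),f(620,50,10))
print('ring outer L/R',f(140,470,zt+8),f(515,470,zt+8),'hole top/bot (upper face)',f(327,390,zt),f(327,560,zt+8), 'outer top',f(327,297,zt+8))
E
```

```text
bore bottom edge [ 0.07 15.9   5.18] -> centre y -10
bore L/R [-9.95  7.36  5.2 ] [10.08  7.36  5.18]
red [ -0.2  -25.05   5.23] rim top [ -1.32 -39.72   5.26]
holes [-50.94 -44.01  41.32] [ 50.35 -44.16  41.21]
corners [-58.37 -53.87  41.34] [ 58.56 -54.2   41.21]
ring outer L/R [-27.69  -0.99 -36.77] [ 26.89  -1.   -36.83] hole top/bot (upper face) [ -0.46 -10.15 -28.78] [ -0.47  13.86 -36.82] outer top [ -0.44 -27.47 -36.76]
```

```bash
python3 - <<'E'
from meas import *
s=sense(); ci=optics.camera_info('wrist'); f=lambda x,y,z:np.round(tool(ci,s,[x/3.5+185-.35,y/3.5+140-.35],z)[0],2)
for h in (26,28.8,31):
    zt=s['eef_pos'][2]+h
    print(h,'hole top',f(327,390,zt+8),'bot',f(327,560,zt),'inner bot top edge',f(327,575,zt+8),'outer top',f(327,297,zt+8), 'widths',f(140,470,zt+8),f(515,470,zt+8))
E
```

```text
26 hole top [ -0.46 -12.37 -33.98] bot [ -0.48  20.57 -26.03] inner bot top edge [ -0.48  18.2  -34.03] outer top [ -0.45 -26.55 -33.96] widths [-28.23   0.45 -33.97] [ 27.43   0.44 -34.03]
28.8 hole top [ -0.45 -13.56 -36.78] bot [ -0.48  18.83 -28.83] inner bot top edge [ -0.47  16.41 -36.82] outer top [ -0.44 -27.47 -36.76] widths [-27.69  -0.99 -36.77] [ 26.89  -1.   -36.83]
31 hole top [ -0.45 -14.5  -38.98] bot [ -0.48  17.46 -31.02] inner bot top edge [ -0.47  15.   -39.02] outer top [ -0.44 -28.19 -38.96] widths [-27.26  -2.13 -38.97] [ 26.47  -2.14 -39.03]
```

>>> carry_out(moves=[0.001,0.01,0.03,0,0,0,50,0.001,0.01,0.06,0,0,0,50,0.001,0.01,0.085,0,0,0,50,0.001,0.01,0.085,0,0,0,50,0.001,0.01,0.085,0,0,0,50])

```text
t: 7.83
eef_pos: [502.6, 9.6, 25.6]
eef_rot: [-2.734, -1.545, 0.003]
ft_force: [0.1, 0.1, -0.9]
opening: 55.1
```

```bash
cat > wc.py <<'E'
import sys
from h import *
fn=sys.argv[1]; x0,y0,x1,y1=map(int,sys.argv[2:6]); al=float(sys.argv[6])
ci,im=snap('wrist'); s=sense(); print('t',s['t'],np.round(s['eef_pos'],2),np.round(s['eef_rot'],4),np.round(s['ft_force'],2),s['opening'])
a=cv2.convertScaleAbs(im[y0:y1,x0:x1],alpha=al); f=min(790/(x1-x0),590/(y1-y0),5); print('scale',f)
cv2.imwrite('pics/'+fn,cv2.resize(a,None,fx=f,fy=f,interpolation=cv2.INTER_CUBIC))
E
python3 wc.py w10.png 200 160 360 312 1.9
```

```text
t 7.8833 [503.19   9.7   26.23] [-2.7343e+00 -1.5455e+00  1.3000e-03] [-0.35  0.25 -0.82] 55.018477108286504
scale 3.8815789473684212
```

View pics/w10.png

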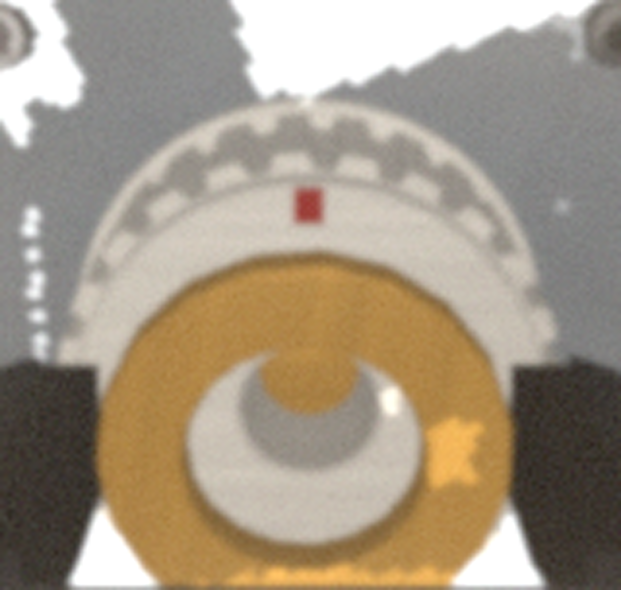

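```bash
python3 - <<'E'
from meas import *
s=sense(); ci=optics.camera_info('wrist');k=590/152; f=lambda x,y,z:np.round(tool(ci,s,[(x+.5)/k+200-.5,(y+.5)/k+160-.5],z)[0],2)
print('bore bottom',f(309,470,46),'L/R',f(240,410,46),f(380,410,46),'red',f(308,206,46))
for h in (26,28.8):
    zt=s['eef_pos'][2]+h
    print(h,'hole top',f(304,346,zt+8),'bot',f(304,545,zt),'outer top',f(305,253,zt), 'widths',f(98,450,zt+8),f(513,450,zt+8),'hole',f(187,440,zt+4),f(421,440,zt+4))
E
```

```text
bore bottom [  0.18  12.1  -19.79] L/R [ -9.89   2.37 -19.77] [ 10.53   2.37 -19.78] red [  0.03 -28.56 -19.74]
26 hole top [ -0.53 -13.63 -33.99] bot [ -0.56  20.83 -26.02] outer top [ -0.39 -23.76 -25.98] widths [-28.17   1.39 -33.99] [ 27.48   1.4  -34.01] hole [-16.63   1.96 -30.  ] [ 15.54   1.96 -30.01]
28.8 hole top [ -0.52 -14.8  -36.78] bot [ -0.56  19.09 -28.82] outer top [ -0.39 -24.68 -28.77] widths [-27.62  -0.08 -36.79] [ 26.94  -0.07 -36.81] hole [-16.32   0.52 -32.79] [ 15.24   0.53 -32.81]
```

>>> carry_out(moves=[0.0025,-0.0045,0.01,0,0,0,50,0.0025,-0.0045,0.02,0,0,0,50,0.0025,-0.0045,0.02,0,0,0,50,0.0025,-0.0045,0.02,0,0,0,50])

```text
t: 8.22
eef_pos: [502.7, 11.6, 20.7]
eef_rot: [-2.734, -1.547, 0.0]
ft_force: [-0.4, -0.6, -1.3]
opening: 55.1
```

```bash
python3 wc.py w11.png 200 160 360 312 1.9
```

```text
t 8.2667 [502.83  11.56  20.76] [2.7340e+00 1.5473e+00 1.0000e-04] [-0.34 -0.43 -0.9 ] 54.91916835773476
scale 3.8815789473684212
```

View pics/w11.png

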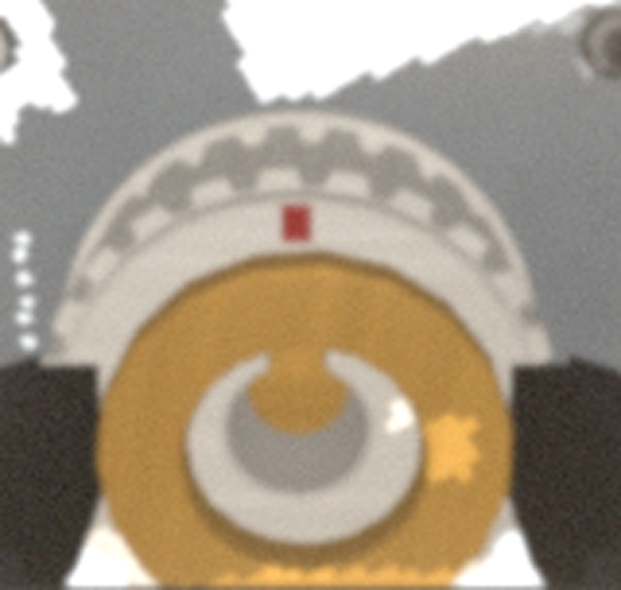

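```bash
cat > m2.py <<'E'
from meas import *
import sys
s=sense(); ci=optics.camera_info('wrist');k=590/152; f=lambda x,y,z:np.round(tool(ci,s,[(x+.5)/k+200-.5,(y+.5)/k+160-.5],z)[0],2)
E
python3 - <<'E'
from m2 import *
print('bore bottom',f(298,493,46),'L/R',f(228,430,46),f(368,430,46),'red',f(296,223,46))
for h in (26,28.8):
    zt=s['eef_pos'][2]+h
    print(h,'hole top',f(304,346,zt+8),'bot',f(304,545,zt),'outer top',f(305,253,zt))
E
```

```text
bore bottom [ -1.42  12.87 -25.24] L/R [-11.3    2.88 -25.24] [  8.51   2.89 -25.24] red [ -1.59 -27.71 -25.24]
26 hole top [ -0.52 -13.59 -34.  ] bot [ -0.56  20.9  -26.  ] outer top [ -0.39 -23.73 -26.  ]
28.8 hole top [ -0.52 -14.76 -36.8 ] bot [ -0.56  19.15 -28.8 ] outer top [ -0.39 -24.65 -28.8 ]
```

>>> carry_out(moves=[-0.003,-0.001,0,0,0,0,50,-0.003,-0.001,0.003,0,0,0,50,-0.003,-0.001,0.006,0,0,0,50,-0.003,-0.001,0.006,0,0,0,50,-0.003,-0.001,0.006,0,0,0,50])

```text
t: 8.68
eef_pos: [502.1, 10.8, 18.9]
eef_rot: [-2.734, -1.547, 0.0]
ft_force: [-0.2, -0.3, -0.9]
opening: 55.4
```

```bash
python3 wc.py w12.png 200 160 360 312 1.9
```

```text
t 8.7333 [502.1   10.84  18.9 ] [-2.7343 -1.547  -0.    ] [-0.01  0.46 -0.32] 55.151531322671175
scale 3.8815789473684212
```

View pics/w12.png

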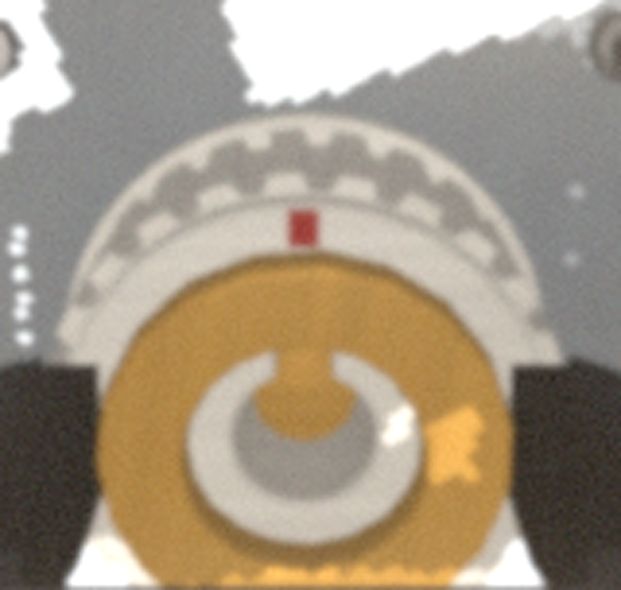

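>>> carry_out(moves=[0,0,0.003,0,0,0,50,0,0,0.006,0,0,0,50,0,0,0.006,0,0,0,50])

```text
t: 8.98
eef_pos: [502.2, 10.8, 17.2]
eef_rot: [2.734, 1.547, 0.0]
ft_force: [-0.3, 0.8, 1.5]
opening: 55.3
```

```bash
python3 wc.py w13.png 200 160 360 312 1.9
```

```text
t 9.0333 [502.2   10.81  17.23] [2.7342e+00 1.5470e+00 1.0000e-04] [-0.49  0.02  1.65] 55.20555959908066
scale 3.8815789473684212
```

View pics/w13.png

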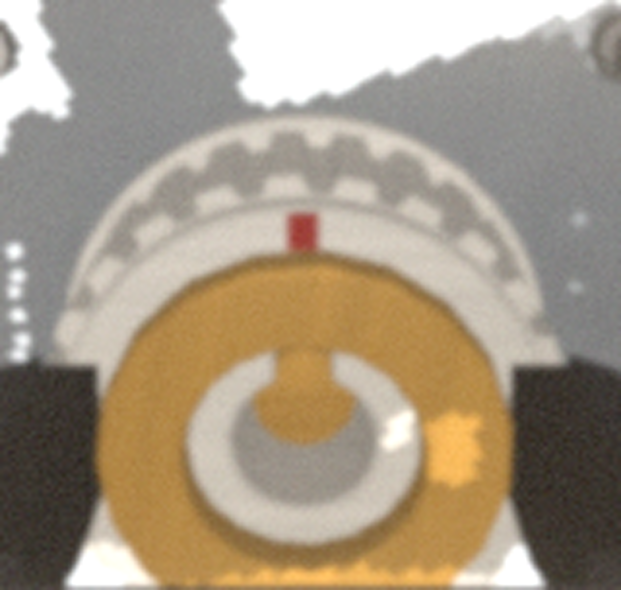

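>>> carry_out(moves=[0,0,0,0,0,0,80,0,0,0,0,0,0,80,0,0,0,0,0,0,80,0,0,0,0,0,0,80,0,0,-0.07,0,0,0,80,0,0,-0.15,0,0,0,88,0,0,-0.2,0,0,0,88,0,0,-0.2,0,0,0,88])

```text
t: 9.7
eef_pos: [504.7, 10.4, 80.3]
eef_rot: [2.731, 1.545, 0.007]
ft_force: [0.5, -0.2, 0.1]
opening: 88.1
```

```bash
python3 wc.py w14.png 100 100 460 312 1.6; python3 -c "
from h import *
print(rel([571.5,-185,60],down(59)))"
```

```text
t 9.75 [503.58  10.5   78.57] [2.732  1.5458 0.0045] [0.08 0.81 0.39] 87.74488188171436
scale 2.1944444444444446
[array([-0.4421,  0.5295,  0.0633]), array([ 0.0047, -0.0015,  0.0001])]
```

View pics/w14.png

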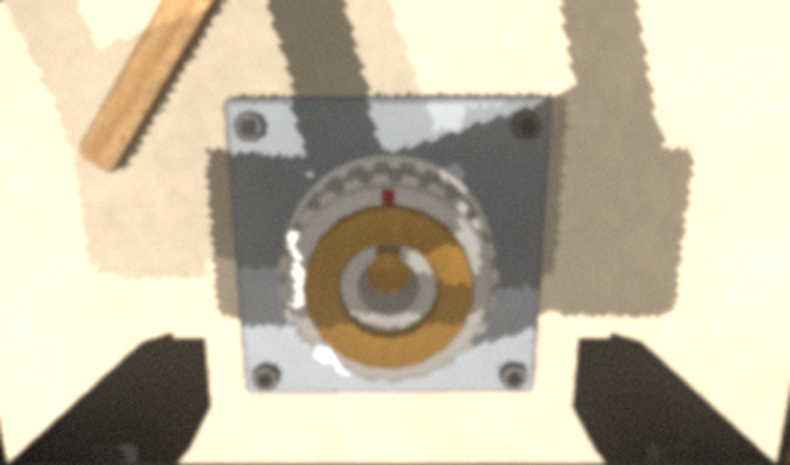

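```bash
python3 - <<'E'
from h import *
ct=optics.camera_info('top')
for uv,z in (((318,143),66),((316,151),0),((257,150),0),((376,153.5),8)): print(back(ct,uv,z)[0]+[-3.2,4,0])
E
```

```text
[ 673.7139899  -103.24183349   66.        ]
[ 676.66134114 -105.06272906    0.        ]
[681.02648247  42.95596802   0.        ]
[ 665.67278002 -253.57070362    8.        ]
```

>>> carry_out(moves=[-0.442,0.53,0.06,0,0,-0.91,88,-0.442,0.53,0.06,0,0,-0.91,88,-0.442,0.53,0.06,0,0,-0.91,88,-0.442,0.53,0.06,0,0,-0.91,88,-0.442,0.53,0.06,0,0,-0.91,88,-0.442,0.53,0.06,0,0,-0.91,88,-0.442,0.53,0.06,0,0,-0.91,88,-0.442,0.53,0.06,0,0,-0.91,88,-0.442,0.53,0.06,0,0,-0.91,88])

```text
t: 10.5
eef_pos: [569.0, -183.2, 57.9]
eef_rot: [-2.021, -2.401, 0.0]
ft_force: [-0.6, 1.0, -0.2]
opening: 87.9
```

```bash
python3 wc.py w15.png 0 0 560 420 1.3
```

```text
t 10.55 [ 569.23 -183.02   58.26] [-2.0206e+00 -2.4031e+00  3.0000e-04] [ 0.11  0.58 -0.88] 88.14610274186391
scale 1.4047619047619047
```

View pics/w15.png

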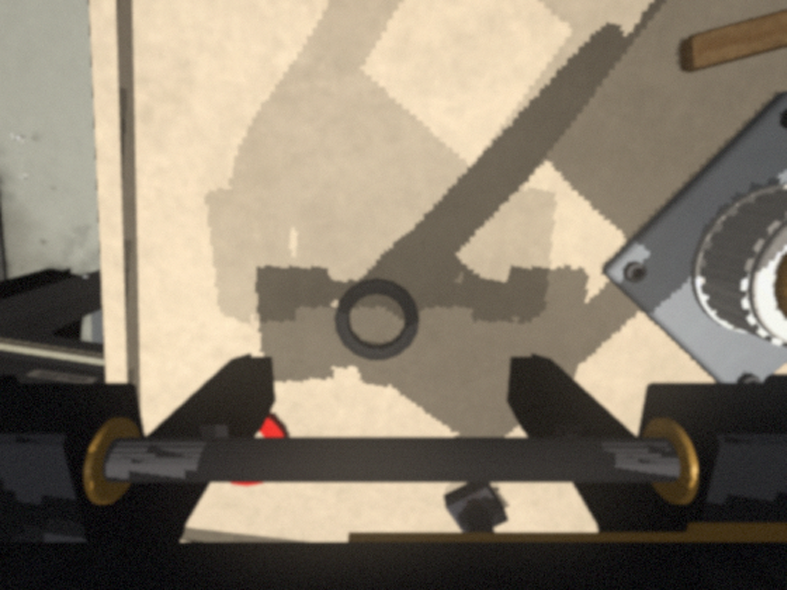

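```bash
python3 - <<'E'
from meas import *
s=sense(); ci=optics.camera_info('wrist');k=590/420; f=lambda x,y,z:np.round(tool(ci,s,[(x+.5)/k-.5,(y+.5)/k-.5],z)[0],2)
print('L/R',f(336,318,8),f(418,318,8),'bottom',f(377,360,8),'top',f(377,278,0))
print(s['eef_pos'])
E
```

```text
L/R [-30.57   2.39  50.22] [15.32  2.44 50.28] bottom [-7.88 27.91 50.21] top [ -7.67 -18.66  58.28]
[ 569.23148005 -183.02165285   58.26325063]
```

>>> carry_out(moves=[-0.024,0.012,0.1,0,0,0,88,-0.024,0.012,0.2,0,0,0,88,-0.024,0.012,0.25,0,0,0,88,-0.024,0.012,0.25,0,0,0,88,-0.024,0.012,0.25,0,0,0,88])

```text
t: 10.97
eef_pos: [574.1, -189.6, -16.5]
eef_rot: [-2.018, -2.404, 0.001]
ft_force: [0.7, -0.1, 0.7]
opening: 88.1
```

```bash
python3 wc.py w16.png 100 180 460 330 2
```

```text
t 11.0167 [ 575.27 -190.38  -15.13] [2.0194e+00 2.4059e+00 2.0000e-04] [ 0.97 -0.35 -0.03] 88.0925593459201
scale 2.1944444444444446
```

View pics/w16.png

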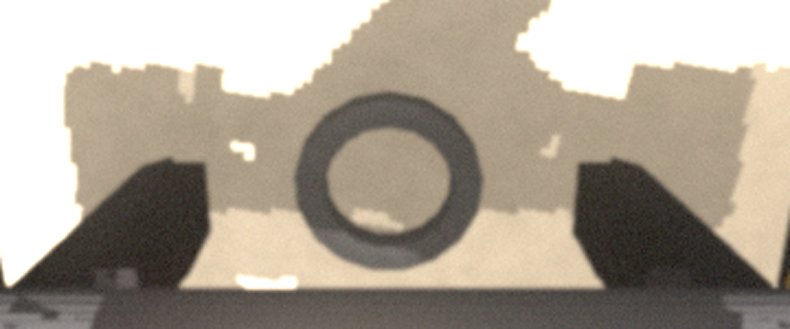

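>>> carry_out(moves=[0,0,0.02,0,0,0,88,0,0,0.035,0,0,0,88,0,0,0.044,0,0,0,88,0,0,0.044,0,0,0,88])

```text
t: 11.35
eef_pos: [574.7, -191.0, -29.3]
eef_rot: [-2.02, -2.406, 0.0]
ft_force: [-1.1, -0.5, -0.5]
opening: 88.1
```

>>> carry_out(moves=[0,0,0,0,0,0,42,0,0,0,0,0,0,42,0,0,0,0,0,0,42,0,0,0,0,0,0,42,0,0,0,0,0,0,42,0,0,0,0,0,0,42,0,0,0,0,0,0,42,0,0,0,0,0,0,42,0,0,0,0,0,0,42])

```text
t: 12.1
eef_pos: [574.9, -191.2, -29.0]
eef_rot: [2.02, 2.406, -0.0]
ft_force: [0.4, 0.7, 0.4]
opening: 46.7
```

```bash
python3 wc.py w17.png 200 180 360 312 2;python3 sc.py s17.png
```

```text
t 12.15 [ 574.91 -191.2   -29.04] [ 2.0203e+00  2.4058e+00 -1.0000e-04] [-0.63  1.33  0.65] 46.4098427290592
scale 4.46969696969697
t 12.2 [ 574.89 -191.19  -29.05] [-0.65 -0.43 -0.08] 46.433038045532236
```

View pics/w17.png

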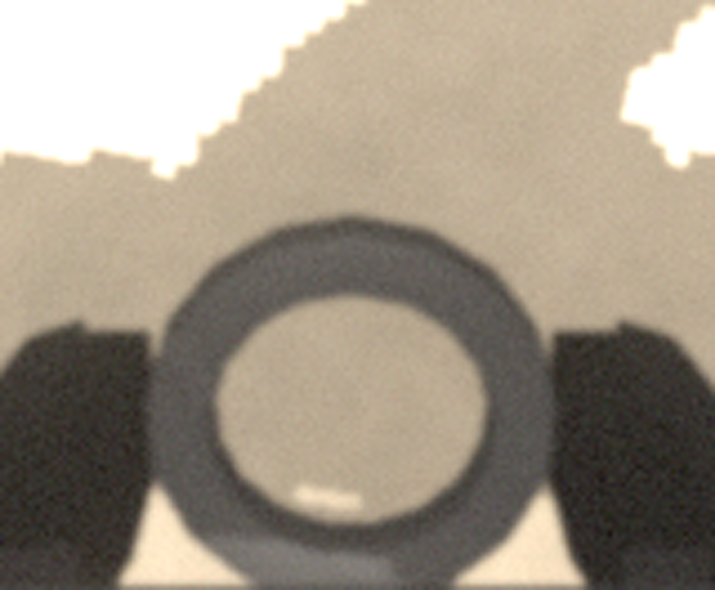

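View pics/s17.png

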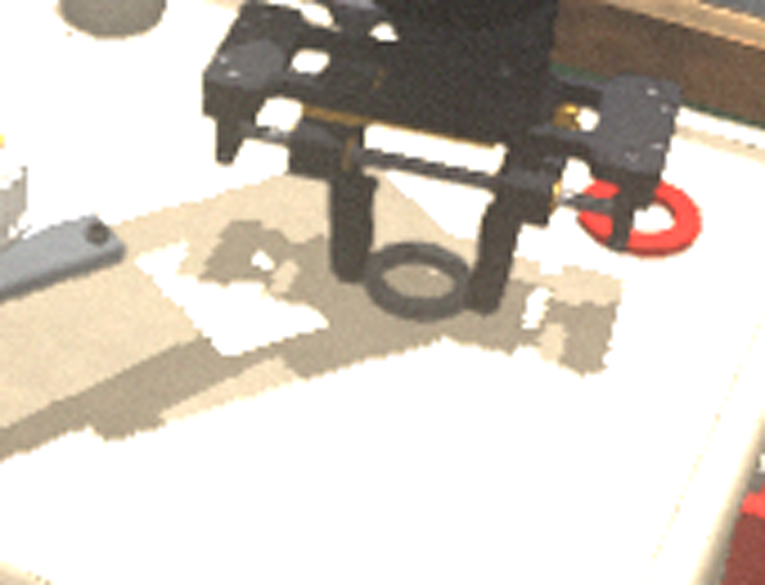

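>>> carry_out(moves=[0,0,-0.1,0,0,0,42,0,0,-0.2,0,0,0,42,0,0,-0.3,0,0,0,42,0,0,-0.3,0,0,0,42])

```text
t: 12.53
eef_pos: [578.8, -193.3, 67.4]
eef_rot: [2.014, 2.398, 0.003]
ft_force: [1.2, -1.3, 0.6]
opening: 46.6
```

```bash
python3 -c "
from h import *
print(sense()['eef_pos'],rel([502,8.4,60],down(100)))"
```

```text
[ 578.834327   -193.28394886   67.35485966] [array([ 0.7066, -0.1361,  0.0189]), array([ 0.01  ,  0.0083, -0.0008])]
```

>>> carry_out(moves=[0.697,-0.124,0,0,0,0,42,0.697,-0.124,0,0,0,0,42,0.697,-0.124,0,0,0,0,42,0.697,-0.124,0,0,0,0,42,0.697,-0.124,0,0,0,0,42,0.697,-0.124,0,0,0,0,42,0.697,-0.124,0,0,0,0,42,0.697,-0.124,0,0,0,0,42,0.697,-0.124,0,0,0,0,42])

```text
t: 13.28
eef_pos: [502.9, 7.2, 61.0]
eef_rot: [2.021, 2.404, 0.0]
ft_force: [0.8, -0.7, -0.4]
opening: 46.4
```

>>> carry_out(moves=[0,0,0.03,0,0,0,42,0,0,0.06,0,0,0,42,0,0,0.08,0,0,0,42,0,0,0.08,0,0,0,42])

```text
t: 13.62
eef_pos: [500.6, 8.0, 34.7]
eef_rot: [-2.02, -2.402, 0.003]
ft_force: [0.2, -0.3, -1.6]
opening: 46.5
```

```bash
python3 wc.py w18.png 200 160 360 312 1.9
```

```text
t 13.6667 [501.     8.05  35.41] [-2.0198e+00 -2.4028e+00  2.2000e-03] [ 0.15 -0.32 -0.41] 46.05153986757646
scale 3.8815789473684212
```

View pics/w18.png

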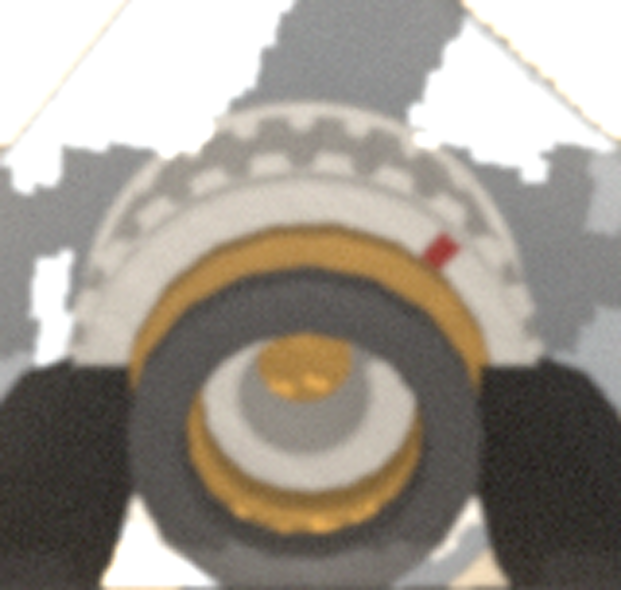

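```bash
python3 - <<'E'
from m2 import *
print(s['eef_pos'])
print('bore bot',f(305,453,46),'LR',f(238,400,46),f(373,400,46),'red',f(442,251,46))
print('brass hole bot at face',f(308,492,46),'LR',f(203,420,46),f(418,420,46),'outer top(46)',f(310,226,46))
zt=s['eef_pos'][2]+29
print('dark hole top',f(305,333,zt+8),'bot',f(305,535,zt),'outer top',f(305,268,zt),'LR',f(188,430,zt+4),f(422,430,zt+4))
E
```

```text
[501.00344495   8.04851328  35.4070097 ]
bore bot [  0.19  14.03 -10.63] LR [-10.12   4.99 -10.62] [ 10.66   5.02 -10.6 ] red [ 20.51 -19.06 -10.52]
brass hole bot at face [  0.66  20.83 -10.65] LR [-15.59   8.36 -10.63] [ 17.67   8.4  -10.6 ] outer top(46) [  0.94 -22.95 -10.53]
dark hole top [  0.19 -16.74 -36.95] bot [  0.18  17.24 -29.05] outer top [  0.2  -22.74 -28.94] LR [-15.53  -1.17 -33.01] [ 15.9   -1.13 -32.98]
```

>>> carry_out(moves=[0,0.011,0.01,0,0,0,42,0,0.011,0.02,0,0,0,42,0,0.011,0.02,0,0,0,42,0,0.011,0.02,0,0,0,42,0,0.011,0.02,0,0,0,42])

```text
t: 14.08
eef_pos: [505.4, 9.0, 31.0]
eef_rot: [2.02, 2.406, 0.0]
ft_force: [0.3, -0.3, 0.9]
opening: 46.3
```

```bash
python3 wc.py w19.png 200 160 360 312 1.9
```

```text
t 14.1333 [505.5    8.92  31.13] [2.0199e+00 2.4057e+00 2.0000e-04] [-0.52 -0.35 -0.96] 46.536196435989694
scale 3.8815789473684212
```

View pics/w19.png

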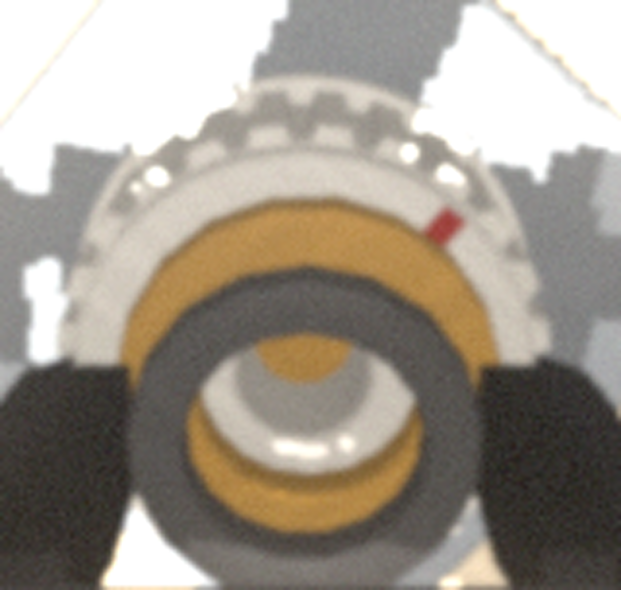

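```bash
python3 - <<'E'
from m2 import *
print(s['eef_pos'])
print('bore bot',f(304,433,46),'LR',f(237,385,46),f(371,385,46),'red',f(444,226,46))
print('brass hole bot at face',f(308,473,46),'LR',f(205,400,46),f(415,400,46),'outer top(46)',f(310,199,46),'outerLR(54)',f(124,370,54),f(497,370,54))
zt=s['eef_pos'][2]+29
print('dark hole top',f(305,333,zt+8),'bot',f(305,533,zt),'outer top',f(305,268,zt),'LR',f(188,430,zt+4),f(422,430,zt+4))
E
```

```text
[505.49660418   8.92466195  31.12500433]
bore bot [  0.06   8.43 -14.87] LR [ -9.94   0.53 -14.87] [ 10.07   0.54 -14.88] red [ 20.16 -24.28 -14.89]
brass hole bot at face [  0.66  15.17 -14.87] LR [-14.78   2.97 -14.87] [ 16.7    2.99 -14.88] outer top(46) [  0.94 -28.31 -14.88] outerLR(54) [-25.39  -5.44 -22.87] [ 27.37  -5.41 -22.88]
dark hole top [  0.21 -16.77 -37.01] bot [  0.2   16.93 -28.99] outer top [  0.22 -22.77 -29.01] LR [-15.51  -1.17 -33.  ] [ 15.92  -1.15 -33.  ]
```

>>> carry_out(moves=[0.001,-0.006,0.005,0,0,0,42,0.001,-0.006,0.012,0,0,0,42,0.001,-0.006,0.017,0,0,0,42,0.001,-0.006,0.017,0,0,0,42,0.001,-0.006,0.017,0,0,0,42])

```text
t: 14.55
eef_pos: [503.4, 8.9, 25.7]
eef_rot: [-2.02, -2.406, 0.0]
ft_force: [0.7, -0.9, -1.3]
opening: 46.5
```

```bash
python3 wc.py w20.png 200 160 360 312 1.9
```

```text
t 14.6 [503.52   8.91  25.78] [-2.0203e+00 -2.4057e+00  1.0000e-04] [ 0.42  0.33 -0.72] 46.180849309940385
scale 3.8815789473684212
```

View pics/w20.png

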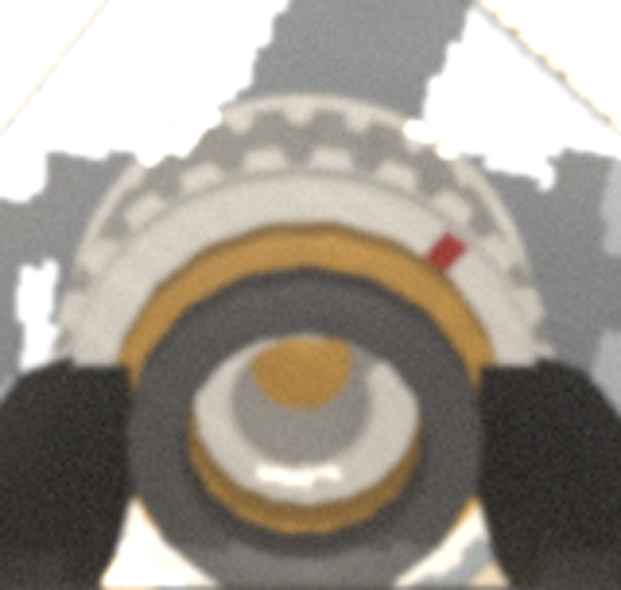

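```bash
python3 - <<'E'
from m2 import *
print('bore bot',f(301,464,46),'LR',f(232,410,46),f(370,410,46),'red',f(446,253,46))
print('brass hole bot at face',f(306,504,46),'LR',f(197,420,46),f(417,420,46),'outer top(46)',f(306,223,46),'LR54',f(119,370,54),f(494,370,54))
zt=s['eef_pos'][2]+29
print('dark hole top',f(305,333,zt+8),'bot',f(305,533,zt),'outer top',f(305,268,zt),'LR',f(188,430,zt+4),f(422,430,zt+4))
E
```

```text
bore bot [ -0.42  10.75 -20.22] LR [-10.44   2.02 -20.22] [  9.62   2.03 -20.22] red [ 19.88 -21.98 -20.22]
brass hole bot at face [  0.31  17.37 -20.22] LR [-15.57   3.61 -20.22] [ 16.5    3.63 -20.22] outer top(46) [  0.33 -26.37 -20.22] LR54 [-25.23  -7.83 -28.22] [ 25.99  -7.79 -28.22]
dark hole top [  0.18 -16.79 -37.  ] bot [  0.16  16.9  -29.  ] outer top [  0.18 -22.79 -29.  ] LR [-15.54  -1.2  -33.  ] [ 15.88  -1.18 -33.  ]
```

>>> carry_out(moves=[-0.001,0.001,0.003,0,0,0,42,-0.001,0.001,0.005,0,0,0,42,-0.001,0.001,0.005,0,0,0,42])

```text
t: 14.85
eef_pos: [504.1, 8.6, 24.9]
eef_rot: [2.02, 2.406, 0.0]
ft_force: [-2.3, 0.7, 4.9]
opening: 46.5
```

>>> carry_out(moves=[-0.001,0.001,-0.002,0,0,0,75,-0.001,0.001,-0.002,0,0,0,75,-0.001,0.001,-0.002,0,0,0,75,-0.001,0.001,-0.002,0,0,0,75,-0.001,0.001,-0.002,0,0,0,75,0,0,-0.07,0,0,0,80,0,0,-0.15,0,0,0,88,0,0,-0.18,0,0,0,88,0,0,-0.18,0,0,0,88,0,0,-0.18,0,0,0,88])

```text
t: 15.68
eef_pos: [504.2, 8.6, 78.3]
eef_rot: [2.02, 2.405, 0.001]
ft_force: [-0.2, 0.0, -0.7]
opening: 88.3
```

```bash
python3 wc.py w21.png 200 160 360 312 1.9
```

```text
t 15.7333 [503.37   8.74  77.52] [-2.0200e+00 -2.4052e+00  5.0000e-04] [ 0.06 -0.42  0.4 ] 87.82676121779329
scale 3.8815789473684212
```

View pics/w21.png

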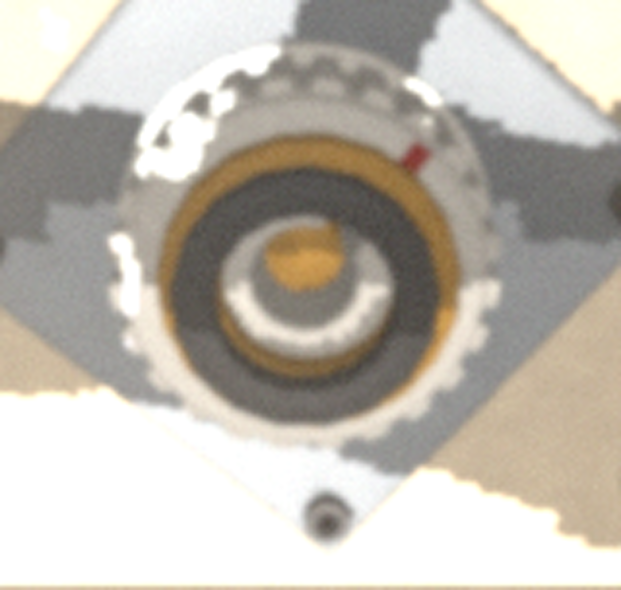

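```bash
python3 - <<'E'
from m2 import *
print(s['eef_pos'])
print('bore bot',f(303,328,46),'LR',f(249,275,46),f(358,275,46),'red',f(416,157,46))
print('brass hole bot at face',f(306,358,46),'outer top(46)',f(309,134,46),'LR54',f(162,280,54),f(459,280,54))
print('dark hole top',f(307,214,62),'bot54',f(307,377,54),'outer top54',f(307,168,54),'bot62',f(307,425,62),'LR62',f(173,300,62),f(444,300,62),'hole LR',f(220,290,58),f(393,290,58))
E
```

```text
[503.37117313   8.7419702   77.5202308 ]
bore bot [-0.19 10.02 31.51] LR [-10.26  -0.59  31.52] [10.09 -0.58 31.52] red [ 20.33 -23.2   31.54]
brass hole bot at face [ 0.38 16.15 31.51] outer top(46) [  0.93 -27.47  31.54] LR54 [-25.51  -2.45  23.51] [27.88 -2.41 23.53]
dark hole top [  0.54 -17.13  15.53] bot54 [ 0.55 16.5  23.51] outer top54 [  0.55 -23.17  23.54] bot62 [ 0.54 22.25 15.51] LR62 [-22.71  -1.61  15.51] [24.3  -1.57 15.53] hole LR [-14.82  -1.99  19.52] [15.73 -1.97 19.53]
```

>>> carry_out(moves=[0.72,0.16,-0.09,0,0,0,88,0.72,0.16,-0.09,0,0,0,88,0.72,0.16,-0.09,0,0,0,88,0.72,0.16,-0.09,0,0,0,88,0.72,0.16,-0.09,0,0,0,88,0.72,0.16,-0.09,0,0,0,88,0.72,0.16,-0.09,0,0,0,88,0.72,0.16,-0.09,0,0,0,88,0.72,0.16,-0.09,0,0,0,88])

```text
t: 16.48
eef_pos: [512.9, 228.7, 103.8]
eef_rot: [-2.02, -2.405, 0.004]
ft_force: [0.6, -0.8, 0.5]
opening: 88.0
```

```bash
python3 wc.py w22.png 160 130 400 312 1.6
```

```text
t 16.5333 [513.15 228.32 104.1 ] [-2.021  -2.4038  0.0031] [ 0.61  0.3  -0.3 ] 88.15061366597695
scale 3.241758241758242
```

View pics/w22.png

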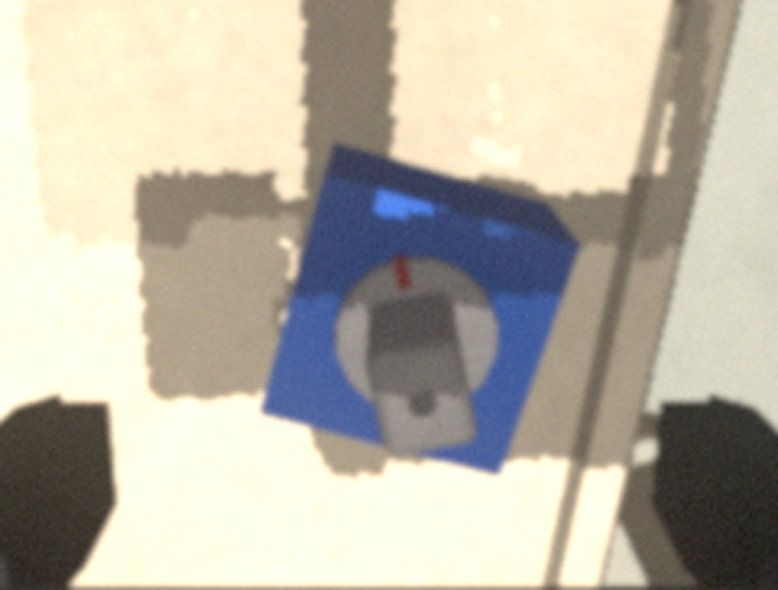

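```bash
python3 - <<'E'
from meas import *
s=sense(); ci=optics.camera_info('wrist');k=590/182
def W(x,y,z): return np.round(back(ci,[(x+.5)/k+160-.5,(y+.5)/k+130-.5],z)[0],2)
print(s['eef_pos'],s['eef_rot'])
c=[W(370,357,94),W(458,343,94),W(478,437,94),W(391,456,94)]; c=np.array(c); print(c, 'centre',c.mean(0),'dot',W(422,403,94))
an=lambda v:np.degrees(np.arctan2(v[1],v[0]))
print('x-axis dirs',an(c[0]-c[3]),an(c[1]-c[2]),'y dirs',an(c[0]-c[1]),an(c[3]-c[2]),[np.linalg.norm(c[i]-c[i-1]) for i in range(4)])
b=np.array([W(370,310,56),W(449,295,56)]); print('base',b,an(b[0]-b[1]),np.linalg.norm(b[0]-b[1]))
print('collar LR',W(336,340,56),W(498,335,56),'top50',W(412,256,50),'top56',W(412,256,56))
r=np.array([W(398,257,56),W(406,288,56)]);print('red',r,an(r[0]-r[1]))
st=np.array([W(333,178,50),W(578,243,50),W(498,472,50),W(263,411,50)]); print('stand',st.mean(0),[an(st[i]-st[i-1]) for i in range(4)])
E
```

```text
[513.14745821 228.31838023 104.09784328] [-2.02104164 -2.40377674  0.00312788]
[[511.97 225.38  94.  ]
 [505.97 242.35  94.  ]
 [525.59 250.41  94.  ]
 [532.95 233.38  94.  ]] centre [519.12 237.88  94.  ] dot [520.08 237.58  94.  ]
x-axis dirs -159.12737373255922 -157.66688168136898 y dirs -70.52818225322994 -66.62703685469901 [np.float64(22.453516428390472), np.float64(17.99946943662507), np.float64(21.21103486395702), np.float64(18.552371816023964)]
base [[514.49 225.27  56.  ]
 [507.54 243.24  56.  ]] -68.8557373848957 19.267158586569007
collar LR [523.43 218.44  56.  ] [515.46 256.82  56.  ] top50 [501.13 233.25  50.  ] top56 [499.57 232.8   56.  ]
red [[500.37 229.59  56.  ]
 [507.58 232.8   56.  ]] -156.0006553894957
stand [519.635 238.08   50.   ] [np.float64(172.56347348670113), np.float64(84.76563898969387), np.float64(-5.998621926523992), np.float64(-96.003738128698)]
```

>>> carry_out(moves=[0.028,0.027,0,0,0,-0.256,88,0.028,0.027,0,0,0,-0.256,88,0.028,0.027,0,0,0,-0.256,88,0.028,0.027,0,0,0,-0.256,88])

```text
t: 16.87
eef_pos: [520.3, 238.0, 104.9]
eef_rot: [-1.774, -2.592, 0.001]
ft_force: [-0.4, 0.8, 0.2]
opening: 88.0
```

```bash
python3 wc.py w23.png 160 130 400 312 1.6
```

```text
t 16.9167 [520.23 238.19 104.96] [-1.7739e+00 -2.5924e+00  1.1000e-03] [ 0.03 -0.01 -0.37] 87.90811089536426
scale 3.241758241758242
```

View pics/w23.png

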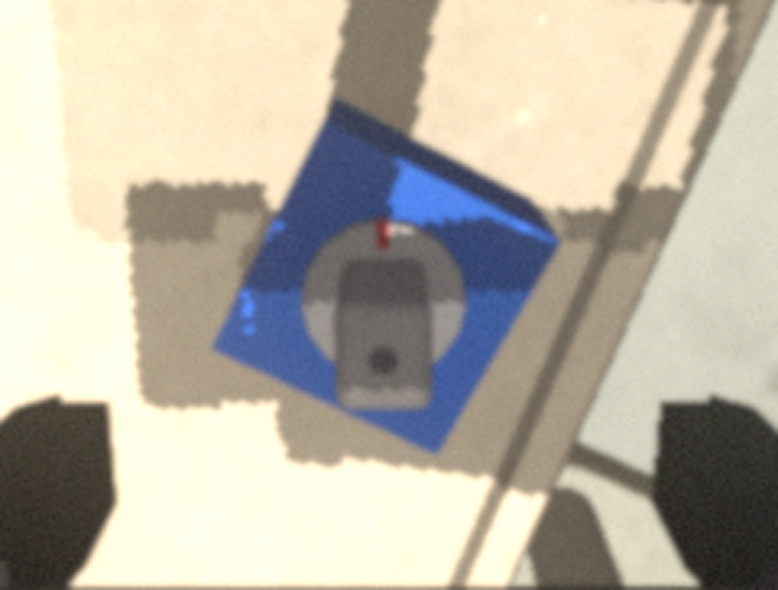

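```bash
python3 - <<'E'
from meas import *
s=sense(); ci=optics.camera_info('wrist');k=590/182
f=lambda x,y,z:np.round(tool(ci,s,[(x+.5)/k+160-.5,(y+.5)/k+130-.5],z)[0],2)
print('dot',f(383,360,94),'top far edge',f(384,409,94),'sides',f(335,400,94),f(433,400,94),'collar LR',f(302,300,56),f(466,300,56),'collar top56',f(384,221,56))
E
```

```text
dot [ 0.08 -0.65 10.96] top far edge [ 0.28 10.17 10.95] sides [-9.81  8.15 10.95] [10.38  8.16 10.95] collar LR [-19.39  -1.34  48.96] [19.99 -1.31 48.96] collar top56 [  0.31 -20.78  48.98]
```

>>> carry_out(moves=[0,-0.003,0.08,0,0,0,88,0,-0.003,0.16,0,0,0,88,0,-0.003,0.21,0,0,0,88,0,-0.003,0.226,0,0,0,88,0,-0.003,0.226,0,0,0,88,0,-0.003,0.226,0,0,0,88])

```text
t: 17.42
eef_pos: [519.9, 238.8, 38.0]
eef_rot: [1.77, 2.595, 0.0]
ft_force: [-0.8, 0.0, 0.2]
opening: 88.2
```

```bash
python3 wc.py w24.png 100 130 460 312 1.6; python3 -c "
import sc
sc.crop('s24.png',up=100,dn=30)"
```

```text
t 17.4667 [520.42 238.97  38.62] [1.7693e+00 2.5946e+00 1.8000e-03] [-0.03 -0.41  0.51] 88.00373707797507
scale 2.1944444444444446
t 17.5167 [520.64 239.13  38.88] [ 0.3  -0.69 -0.39] 88.25486145723552
```

View pics/w24.png

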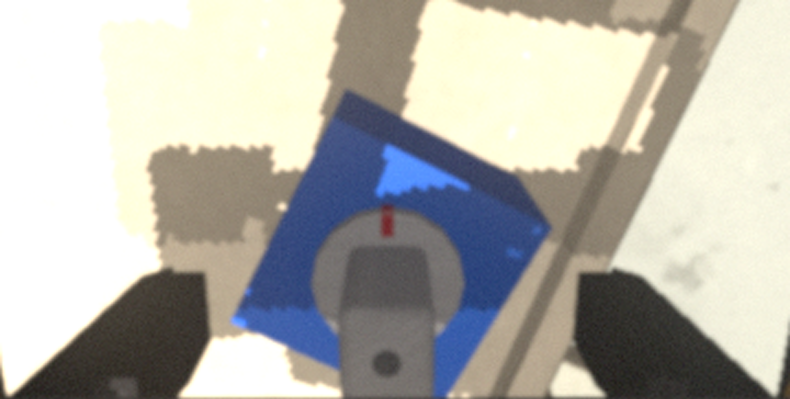

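View pics/s24.png

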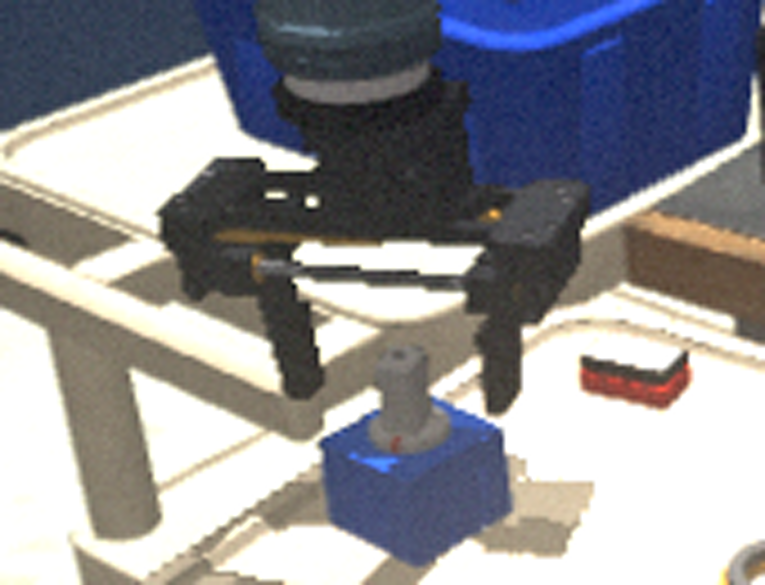

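>>> carry_out(moves=[0,0,0.013,0,0,0,60,0,0,0.013,0,0,0,40,0,0,0.013,0,0,0,15,0,0,0.013,0,0,0,15,0,0,0.013,0,0,0,15,0,0,0.013,0,0,0,15,0,0,0.013,0,0,0,15,0,0,0.013,0,0,0,15,0,0,0.013,0,0,0,15,0,0,0.013,0,0,0,15], force=50)

```text
t: 18.35
eef_pos: [519.5, 239.0, 33.6]
eef_rot: [1.769, 2.596, -0.0]
ft_force: [-0.8, -0.3, -0.2]
opening: 23.1
```

>>> carry_out(moves=[0,0,0,0,0,0,15,0,0,0,0,0,0,15,0,0,0,0,0,0,15], force=50)

```text
t: 18.6
eef_pos: [519.6, 239.0, 33.6]
eef_rot: [1.769, 2.596, -0.0]
ft_force: [-0.0, -1.0, 0.7]
opening: 19.8
```

```bash
python3 wc.py w25.png 160 130 400 312 1.6
```

```text
t 18.65 [519.53 238.96  33.6 ] [ 1.7688e+00  2.5963e+00 -1.0000e-04] [ 0.41 -0.6   0.  ] 19.417877618760887
scale 3.241758241758242
```

View pics/w25.png

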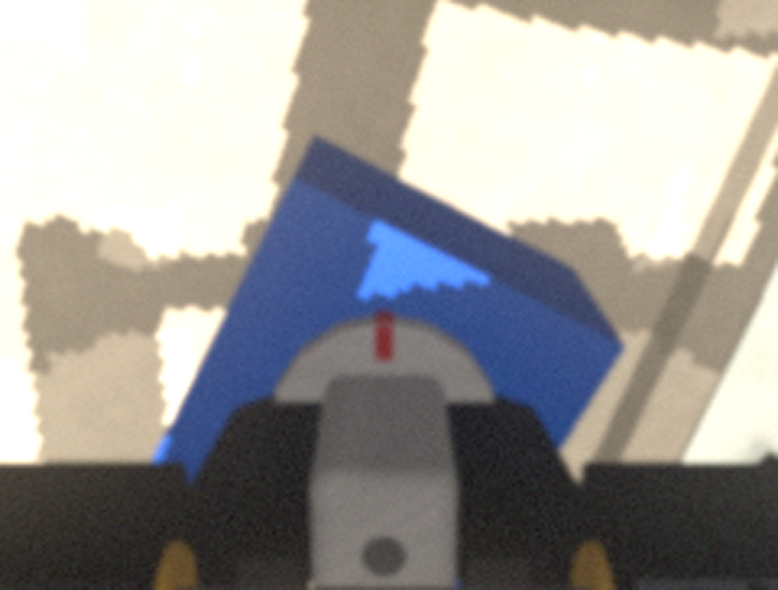

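```bash
python3 - <<'E'
from meas import *
s=sense(); ci=optics.camera_info('wrist');k=590/182
f=lambda x,y,z:np.round(tool(ci,s,[(x+.5)/k+160-.5,(y+.5)/k+130-.5],z)[0],2)
print('dot',f(384,556,94),'collar near edge56',f(384,319,56),'50',f(384,319,50),'block base near',f(384,377,56),'block top near',f(384,470,94),'chord',f(275,401,56),f(495,401,56))
print(np.degrees(2*np.arctan2(s['eef_rot'][1],s['eef_rot'][0])))
E
```

```text
dot [  0.28  -0.07 -60.4 ] collar near edge56 [  0.3  -20.78 -22.4 ] 50 [  0.3  -18.73 -16.4 ] block base near [  0.3  -10.47 -22.4 ] block top near [  0.29 -12.86 -60.4 ] chord [-18.2  -6.1 -22.4] [ 19.13  -6.08 -22.4 ]
111.46988862041457
```

>>> carry_out(moves=[0,0,-0.05,0,0,0,15,0,0,-0.12,0,0,0,15,0,0,-0.2,0,0,0,15,0,0,-0.283,0,0,0,15,0,0,-0.283,0,0,0,15,0,0,-0.283,0,0,0,15])

```text
t: 19.15
eef_pos: [520.3, 239.3, 119.4]
eef_rot: [1.768, 2.595, 0.003]
ft_force: [-0.2, -0.7, -3.2]
opening: 19.7
```

```bash
python3 -c "
import sc
sc.crop('s26.png',up=100,dn=30)"
```

```text
t 19.2 [519.05 239.   117.77] [-0.29 -0.46 -3.77] 19.634039168216493
```

View pics/s26.png

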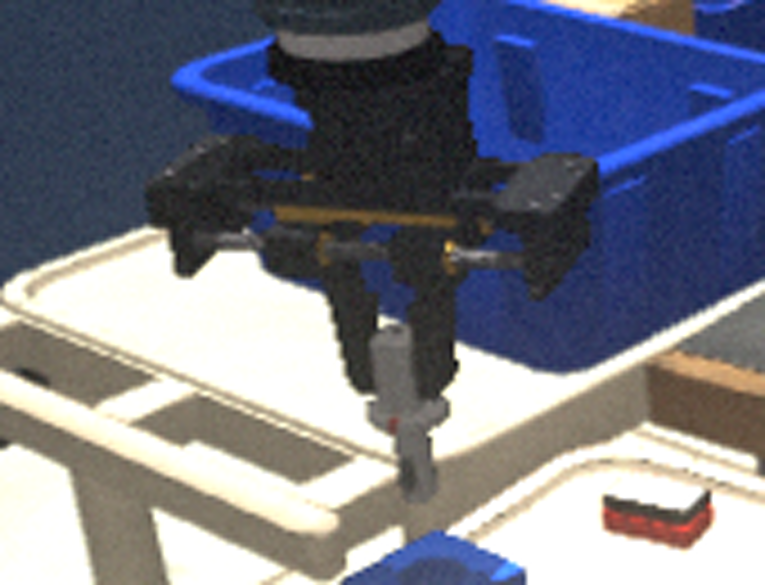

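Shaft is out, upright in the grip. Now carry it over the pulley while turning.

>>> carry_out(moves=[-0.695,-0.331,0,0,0,0.9,15,-0.695,-0.331,0,0,0,0.9,15,-0.695,-0.331,0,0,0,0.9,15,-0.695,-0.331,0,0,0,0.9,15,-0.695,-0.331,0,0,0,0.9,15,-0.695,-0.331,0,0,0,0.9,15,-0.695,-0.331,0,0,0,0.9,15,-0.695,-0.331,0,0,0,0.9,15,-0.695,-0.331,0,0,0,0.9,15])

```text
t: 19.95
eef_pos: [502.4, 9.3, 117.0]
eef_rot: [-2.555, -1.823, 0.002]
ft_force: [0.6, -0.5, -2.2]
opening: 19.6
```

```bash
python3 -c "
from h import *
s=sense();print(s['eef_pos'],s['eef_rot'],rel([503.4,8.65,117],down(59)))"
```

```text
[502.35748263   9.32909084 117.0107682 ] [-2.55526972e+00 -1.82334752e+00  2.46376829e-03] [array([-0.001,  0.004,  0.   ]), array([-3.700e-03,  2.000e-04,  2.671e-01])]
```

>>> carry_out(moves=[0,0.002,0,0,0,0.268,15,0,0.002,0,0,0,0.268,15,0,0.002,0,0,0,0.268,15,0,0.002,0,0,0,0.268,15,0,0.002,0,0,0,0.268,15])

```text
t: 20.37
eef_pos: [503.7, 9.5, 118.1]
eef_rot: [-2.731, -1.551, 0.001]
ft_force: [0.1, 0.5, -2.1]
opening: 19.6
```

```bash
python3 wc.py w27.png 180 140 380 290 1.8;python3 -c "
import sc
sc.crop('s27.png',up=75,dn=55)"
```

```text
t 20.4167 [503.81   9.25 118.22] [-2.7323e+00 -1.5498e+00  6.0000e-04] [-0.24  0.23 -2.4 ] 19.562193974002405
scale 3.933333333333333
t 20.4667 [503.89   9.03 118.33] [-0.52  0.13 -2.47] 19.563438927518117
```

View pics/w27.png

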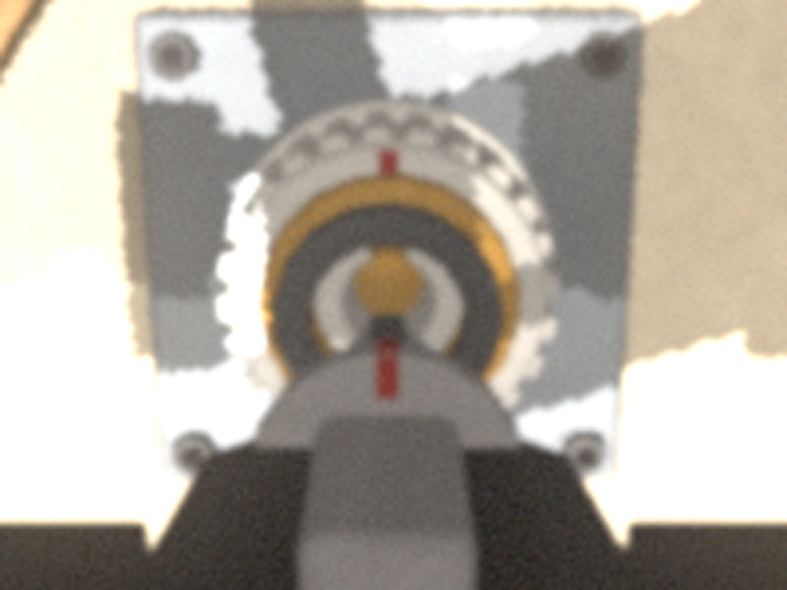

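View pics/s27.png

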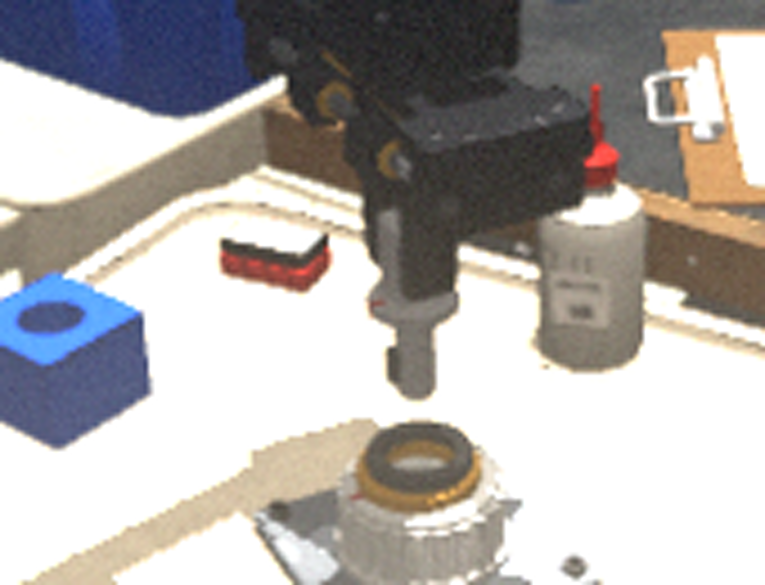

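```bash
python3 - <<'E'
from meas import *
s=sense(); ci=optics.camera_info('wrist');k=590/150
f=lambda x,y,z:np.round(tool(ci,s,[(x+.5)/k+180-.5,(y+.5)/k+140-.5],z)[0],2)
print(s['eef_pos'])
print('corners',f(138,14,10),f(641,12,10),'holes',f(172,56,10),f(604,56,10),f(193,452,10),f(586,453,10))
print('red',f(388,162,46),'rim top',f(388,101,46),'dark outer top54',f(388,206,54),'LR',f(268,300,58),f(504,300,58),'brass LR54',f(265,290,54),f(519,290,54),'plunger LR32',f(356,285,32),f(421,285,32))
z=s['eef_pos'][2]
print('shaft red',f(387,370,z+22.4),'collar near',f(387,348,z+22.4),'collar chord',f(258,440,z+22.4),f(520,440,z+22.4),'block base',f(388,417,z+22.4),f(318,420,z+22.4),f(461,420,z+22.4))
E
```

```text
[503.89481832   9.03181656 118.33143196]
corners [-58.33 -57.99 108.35] [ 58.36 -58.36 108.35] holes [-50.93 -48.39 108.35] [ 50.29 -48.32 108.34] [-50.67  52.15 108.32] [ 50.71  52.47 108.31]
red [ -0.33 -29.64  72.34] rim top [ -0.32 -42.38  72.34] dark outer top54 [ -0.33 -21.93  64.34] LR [-25.14  -3.    60.33] [23.62 -2.97 60.33] brass LR54 [-26.12  -4.    64.33] [27.11 -3.97 64.33] plunger LR32 [-7.65  1.16 86.33] [ 7.19  1.17 86.33]
shaft red [ -0.48 -17.56 -22.39] collar near [ -0.48 -20.74 -22.39] collar chord [-18.49  -7.2  -22.4 ] [ 18.07  -7.18 -22.4 ] block base [ -0.35 -10.63 -22.4 ] [-10.07 -10.19 -22.4 ] [  9.79 -10.18 -22.4 ]
```

>>> carry_out(moves=[0,0.003,0.04,0,0,0,15,0,0.003,0.08,0,0,0,15,0,0.003,0.105,0,0,0,15,0,0.003,0.105,0,0,0,15,0,0.003,0.105,0,0,0,15])

```text
t: 20.88
eef_pos: [504.4, 8.1, 86.7]
eef_rot: [-2.734, -1.545, 0.001]
ft_force: [-1.1, -0.9, -1.8]
opening: 19.8
```

```bash
python3 wc.py w28.png 180 140 380 290 1.8;python3 -c "
import sc
sc.crop('s28.png',up=75,dn=55)"
```

```text
t 20.9333 [504.91   8.02  87.25] [2.7351 1.5455 0.    ] [-0.01  0.7  -2.36] 19.61116848958573
scale 3.933333333333333
t 20.9833 [505.24   7.92  87.61] [ 0.59 -0.04 -2.73] 19.73980741429102
```

View pics/w28.png

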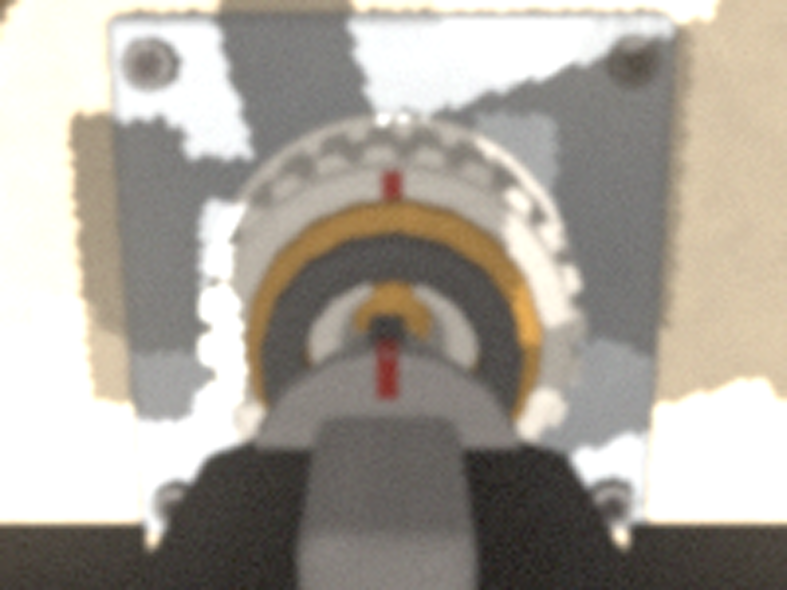

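View pics/s28.png

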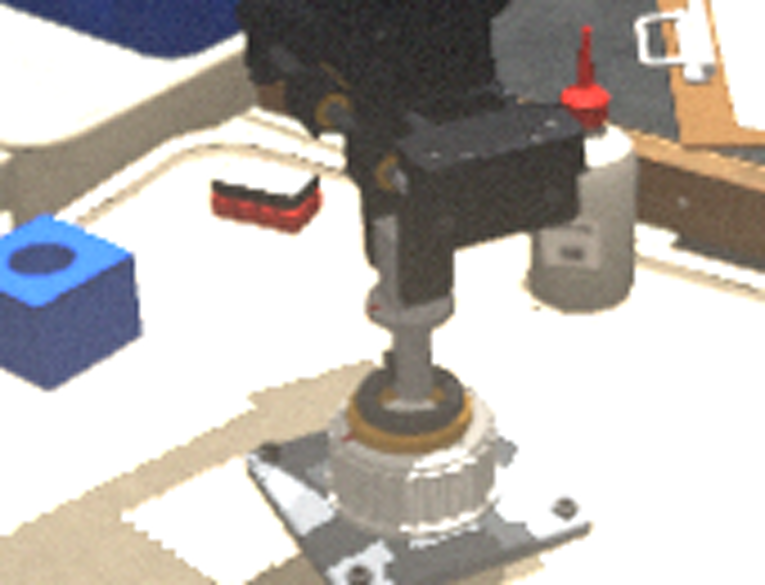

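```bash
cat > m3.py <<'E'
from meas import *
s=sense(); ci=optics.camera_info('wrist');k=590/150
f=lambda x,y,z:np.round(tool(ci,s,[(x+.5)/k+180-.5,(y+.5)/k+140-.5],z)[0],2)
E
python3 - <<'E'
from m3 import *
print(s['eef_pos'])
print('corners',f(110,18,10),f(680,14,10),'holes',f(149,63,10),f(634,63,10))
print('red',f(392,185,46),'dark top54',f(392,233,54),'LR',f(258,330,58),f(526,330,58))
E
```

```text
[505.23844986   7.91763575  87.60848088]
corners [-57.93 -58.87  77.54] [ 60.13 -59.59  77.57] holes [-50.37 -49.67  77.55] [ 51.19 -49.6   77.58]
red [  0.4  -30.76  41.58] dark top54 [  0.38 -23.54  33.59] LR [-23.92  -6.46  29.6 ] [24.66 -6.42 29.61]
```

>>> carry_out(moves=[0.0027,0,0.02,0,0,0,15,0.0027,0,0.03,0,0,0,15,0.0027,0,0.04,0,0,0,15,0.0027,0,0.05,0,0,0,15,0.0027,0,0.05,0,0,0,15,0.0027,0,0.05,0,0,0,15])

```text
t: 21.48
eef_pos: [504.9, 8.7, 71.7]
eef_rot: [-2.735, -1.545, 0.001]
ft_force: [-0.7, 1.2, -2.3]
opening: 19.5
```

```bash
python3 wc.py w29.png 180 140 380 290 1.8
```

```text
t 21.5333 [505.15   8.7   71.96] [-2.7354e+00 -1.5448e+00  2.0000e-04] [ 0.03  0.85 -2.88] 19.674402949710267
scale 3.933333333333333
```

View pics/w29.png

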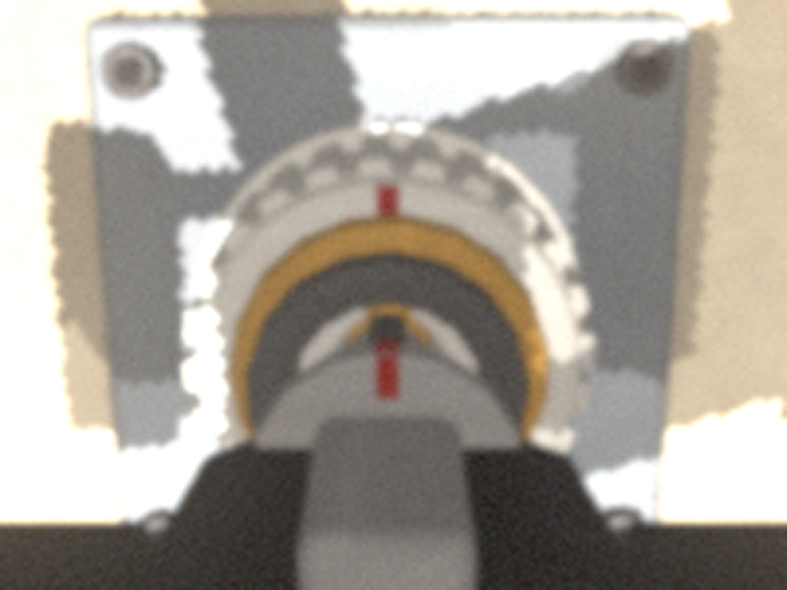

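>>> carry_out(moves=[0,0,0.007,0,0,0,15,0,0,0.014,0,0,0,15,0,0,0.02,0,0,0,15,0,0,0.02,0,0,0,15])

```text
t: 21.87
eef_pos: [504.9, 8.8, 65.6]
eef_rot: [-2.735, -1.545, 0.001]
ft_force: [0.6, 1.0, -2.8]
opening: 19.9
```

```bash
python3 wc.py w30.png 180 140 380 290 1.8; python3 - <<'E'
from m3 import *
E
```

```text
t 21.9167 [504.94   8.75  65.72] [-2.7351e+00 -1.5447e+00  7.0000e-04] [ 0.49 -0.52 -2.05] 19.355798088905512
scale 3.933333333333333
```

View pics/w30.png

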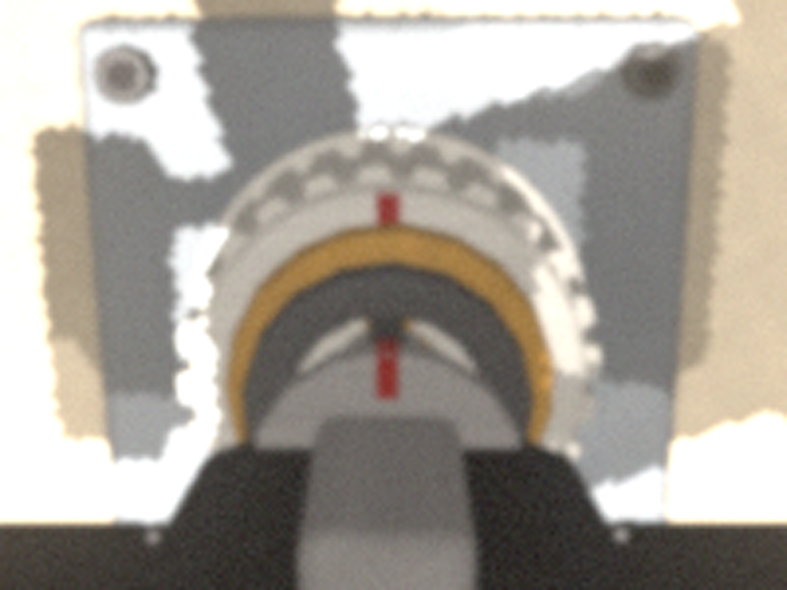

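>>> carry_out(moves=[0,0,0.005,0,0,0,15,0,0,0.01,0,0,0,15,0,0,0.014,0,0,0,15,0,0,0.014,0,0,0,15])

```text
t: 22.25
eef_pos: [505.0, 8.8, 61.5]
eef_rot: [-2.735, -1.545, 0.001]
ft_force: [-0.1, 0.8, -2.7]
opening: 19.2
```

>>> carry_out(moves=[0,0,0.006,0,0,0,15,0,0,0.012,0,0,0,15,0,0,0.018,0,0,0,15,0,0,0.018,0,0,0,15], force=60)

```text
t: 22.58
eef_pos: [505.5, 8.6, 56.7]
eef_rot: [2.735, 1.545, 0.001]
ft_force: [-1.1, 1.2, 2.9]
opening: 19.6
```

>>> carry_out(moves=[0,0,0.008,0,0,0,15,0,0,0.016,0,0,0,15,0,0,0.024,0,0,0,15,0,0,0.03,0,0,0,15,0,0,0.03,0,0,0,15])

```text
t: 23.0
eef_pos: [505.6, 8.6, 47.5]
eef_rot: [2.735, 1.545, 0.001]
ft_force: [-1.1, 1.1, 6.4]
opening: 19.8
```

```bash
python3 wc.py w31.png 180 140 380 290 1.8;python3 -c "
import sc
sc.crop('s31.png',up=75,dn=55)"
```

```text
t 23.05 [505.65   8.58  47.7 ] [2.7349e+00 1.5447e+00 1.0000e-03] [-0.91  0.    6.47] 19.89133467186617
scale 3.933333333333333
t 23.1 [505.67   8.59  47.78] [-1.91 -0.08  6.39] 19.191835524123576
```

View pics/w31.png

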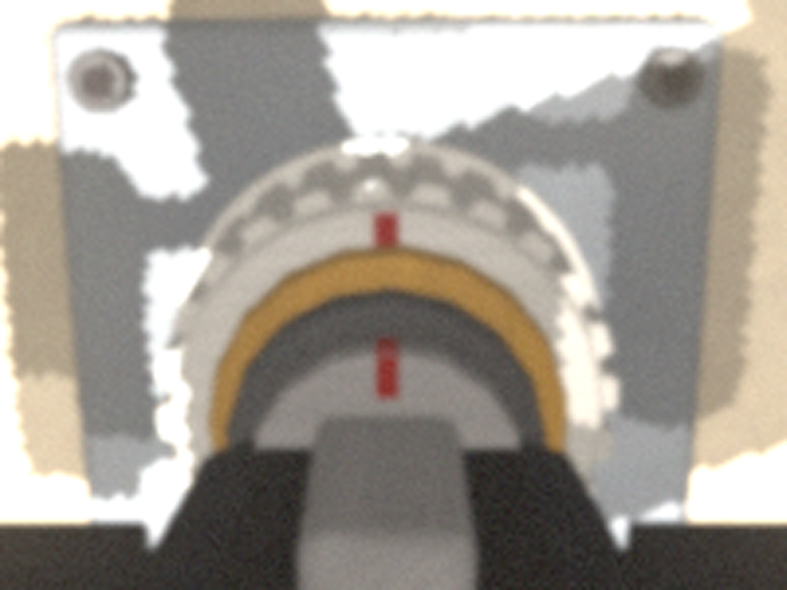

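View pics/s31.png

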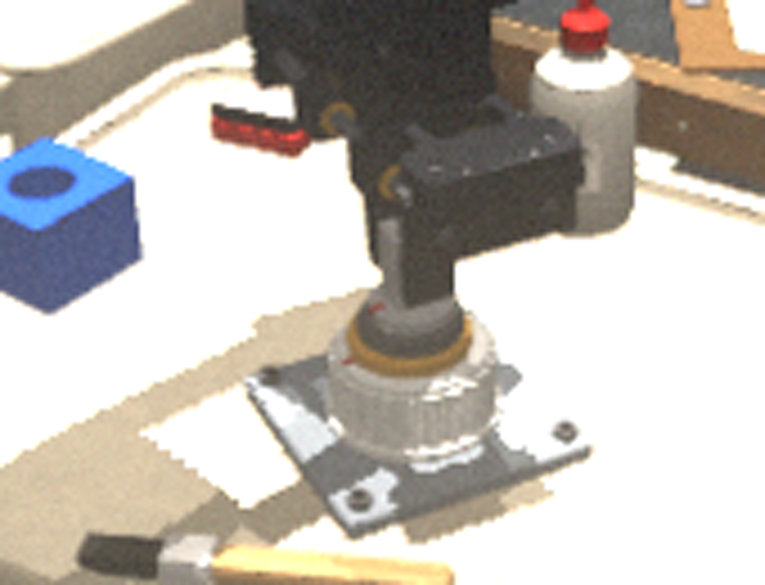

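>>> carry_out(moves=[0,0,0.003,0,0,0,15,0,0,0.006,0,0,0,15,0,0,0.009,0,0,0,15,0,0,0.009,0,0,0,15,0,0,0.009,0,0,0,15])

```text
t: 23.52
eef_pos: [505.7, 8.5, 45.6]
eef_rot: [2.735, 1.545, 0.001]
ft_force: [-3.4, 0.3, 11.2]
opening: 19.9
```

>>> carry_out(moves=[0,0,0.002,0,0,0,15,0,0,0.004,0,0,0,15,0,0,0.004,0,0,0,15,0,0,0.004,0,0,0,15])

```text
t: 23.85
eef_pos: [505.8, 8.5, 45.5]
eef_rot: [2.734, 1.545, 0.001]
ft_force: [-8.9, 1.5, 22.6]
opening: 19.5
```

```bash
python3 wc.py w32.png 180 140 380 290 1.8;python3 -c "
import sc
sc.crop('s32.png',up=75,dn=55)"
```

```text
t 23.9 [505.77   8.56  45.52] [2.7345e+00 1.5450e+00 7.0000e-04] [-8.96  0.76 21.95] 19.631166126595655
scale 3.933333333333333
t 23.95 [505.81   8.57  45.53] [-7.75  0.53 21.55] 19.604307142638607
```

View pics/w32.png

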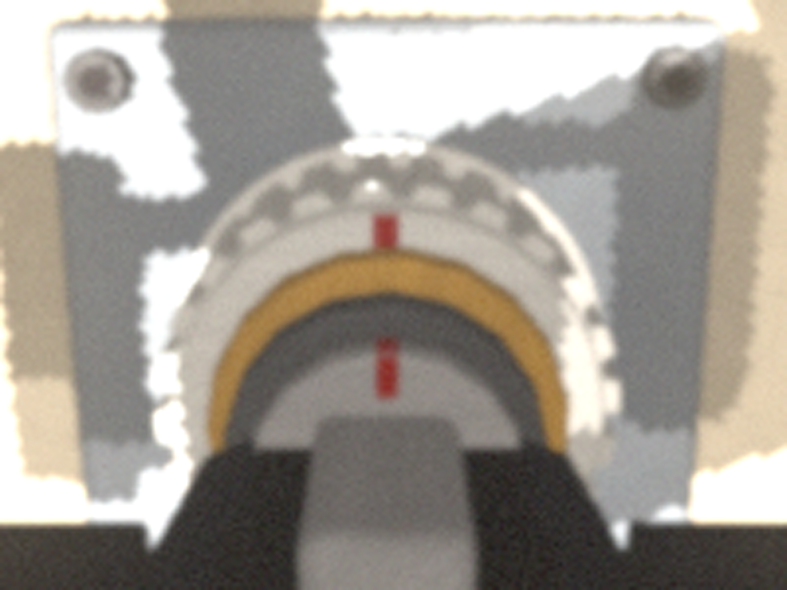

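View pics/s32.png

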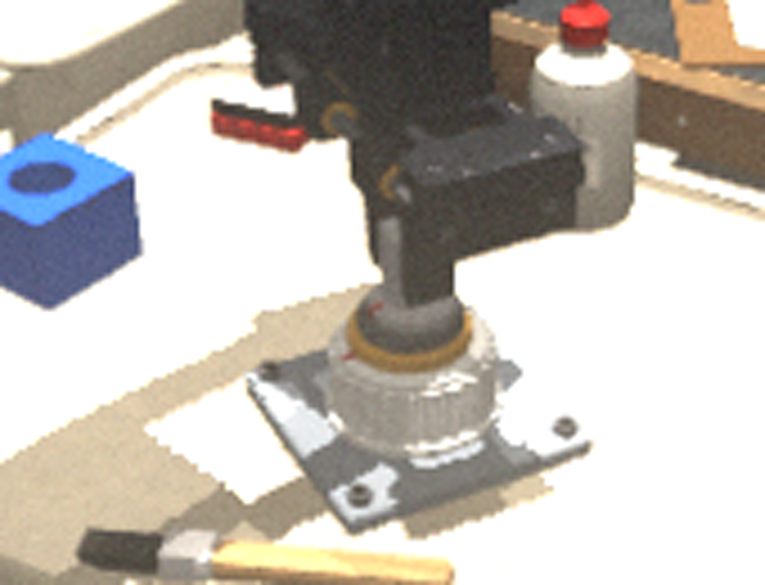

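```bash
python3 - <<'E'
from m3 import *
print('red',f(386,231,46),'brass',f(388,251,46),'dark',f(388,296,54),'collar62',f(388,347,62),'brass LR54',f(211,430,54),f(566,430,54),'dark62',f(231,430,62),f(543,430,62))
print('holes',f(98,80,10),f(675,78,10))
s=sense(); print(s['t'],s['eef_pos'],s['ft_force'],s['opening'],s['joint_vel'].round(3))
ticket.finish_job()
E
```

```text
red [ -0.68 -31.93  -0.5 ] brass [ -0.37 -28.81  -0.49] dark [ -0.38 -24.03  -8.49] collar62 [ -0.38 -18.85 -16.48] brass LR54 [-27.25  -2.85  -8.47] [26.61 -2.82 -8.47] dark62 [-23.08  -6.2  -16.47] [ 22.01  -6.18 -16.47]
holes [-51.28 -50.68  35.48] [ 50.   -50.96  35.48]
23.95 [505.80764554   8.56768634  45.53352461] [-7.75200592  0.5313602  21.54757707] 19.604307142638607 [ 0.001 -0.    -0.002  0.    -0.001  0.002]
the job is handed in; nothing more can be done
```

The pulley is assembled and the job is handed in at t = 23.95 s, with the gripper still holding the shaft and pressing it home. The hand-in gave no verdict.

**What I did:**
- I laid the brass ring on the pulley face, then the dark ring on top of it. I did not touch the red look-alike ring.
- I lifted the shaft out of its stand, turned it about 52° to line up its key, and put it down through both rings. The key entered with no extra force.
- I pressed the shaft against the plunger until the collar seated.

**What the last checks showed:**
- **Seating:** the tool stopped at z = 45.5 mm (45.6 mm predicted for home). Pushing further only raised the force, to about 22 N. In the scene picture the collar sits flush on the dark ring.
- **Key and angle:** the red line on the shaft and the red line on the pulley line up in the wrist picture.
- **Centring:** after each ring was placed, I measured both within about 1 mm of the bore. The last picture shows them still in line with the shaft.
- **Grip:** the fingers were closed to 19.6 mm on the 20 mm block, with 60 N set.
- **Bystanders:** no move went near the oiler, bolt, insert box or brush. The oiler, box and brush look unmoved in the last pictures; I did not look at the bolt again.

**What disagreed:**
- **Finger length:** the real fingertips end about 29 mm behind the stated TCP. My first close on the brass ring shut above it without touching it, and I corrected all later heights for this.
- **Camera offset:** the top and wrist cameras differed by about 3–4 mm sideways, so I used the wrist camera for placing.
- **Side load:** about 8 N sideways remained at the wrist at the end, and the plunger's travel was judged only from height and force.

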